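# Refill the bead tray at the brooch press

### The arm

A 6-joint arm with a two-finger parallel gripper is mounted at the origin on the work surface. World frame = base frame: x ahead of the robot, y to its left, z up, the work surface at z = 0. Lengths are in m, angles in rad, forces in N, time in s.
With the tool pointing down it reaches from about 0.35 to 0.975 m from the base axis. Payload 7.1 kg.
Tool frame: the origin (TCP) lies at the very end of the fingers, on their centre line; the grasp point (between the pads) lies 19 mm behind it (bot.grip_depth is the z of the grasp point in the tool frame, in m); z points along the fingers, y is the line along which they close (so a half turn about z gives the same grasp; the last joint's range is limited). The gripper opens to 88 mm and grips with 3 to 60 N. Pads are 20 mm wide; open, the fingers measure 115 mm over their backs; the gripper's body (75 mm by 178 mm) begins 61 mm behind the grasp point.
Start: joints at [-1.138, 0.423, 1.63, -0, 1.089, -0.019], TCP at [0.273, -0.562, 0.223] pointing down, gripper open.
Joint ranges: [-3, 3], [-0.9, 2.11], [0.09, 2.58], [-1.31, 4.45], [0.11, 2.69], [-2.54, 2.54]. Speed limits (rad/s): [2.39, 2.39, 3.01, 3.14, 3.14, 3.14].

### API

Orientations are given as a unit quaternion [x, y, z, w].
In Python, from cell import status, optics, order, bot gives the robot as it stands. The module is installed in compiled form; this text tells all that it offers.
- The arm moves only by the tool drive_tool, never from a script. Its argument "deltas" is a list of rows, each a list of 7 numbers: the turn, a rotation vector about the tool's x, y, z in degrees, then the shift along the tool's x, y, z in cm, then the finger opening in cm, from 0 to 8.78. A call has 1 to 20 rows; each row is the pose to reach, as a shift and turn from the pose commanded when the call began, along the tool's axes at that moment; what a row does not reach only later rows make up. A row lasts 1/8 s, in which the tool goes at most 62.5 mm and 10.7 degrees, less where a joint would pass 70% of its speed; a pose out of reach is approached as far as the arm can. A call with a gripper value outside its range is refused whole. The fingers move at their own pace and stop on an object; "grip_force" is the grip in N (left out, the last holds). Time passes only in rows, so rows that repeat a pose let the fingers close. It gives the time, the measured TCP pose, the force, the opening and the grip force at its end, in the units of the state.
- status.state(): the state, without advancing time (a new reading comes with each control period).
- optics.capture(name): name is "scene" or "top"; returns a dict with "color" (384x512x3 uint8, red, green, blue), "fx", "fy", "cx", "cy" (pixels), "extrinsics" (4x4, takes a point from camera to world coordinates). Camera axes: x right, y up, looking along -z (the intrinsics and any distortion apply to the point x, -y, -z); pixel columns grow to the right and rows downward; lengths in m; the calibration is good to about 2 mm. A picture is of the moment at which its call begins. There is no depth.
- order.hand_in(): hands the job in; it is judged then, once.
Trained networks look in the newest picture that a camera, given by its name, has taken for a name from the list of things; names that differ only in an ending like _2 or _b are one class to them, and where a whole thing is asked for, a point or a joint stands for the part that bears it (a point fixed in the world has none). Each returns a list of dicts, best first, with "confidence" (0 to 1); they miss things now and then, are a little off and sometimes report something else, mostly with a low value. They report only what shows in the picture. A call takes as long as a camera call.
- optics.regions_of(camera, name): "mask" (384x512 bool, what is visible of it) and "position" ([row, column] in pixels, amid what is visible of it).
The state is a dict: "time": time; "joint_positions": joint angles; "dq": joint speeds; "joint_torque": joint torques, N m; "position": TCP position; "eef_rot": TCP orientation; "contact_force": force on the tool from outside, world axes, zero at the start; "ft_torque": the same for the moment, N m; "opening": finger opening in m; "gripper_force": force on a finger pad.
Only numpy, scipy, OpenCV 4.12 (cv2) and the standard library are available. Lean on these libraries where they do the work, as an engineer would, in place of code of your own. Each camera call takes 0.05 s, during which the arm holds its last target. There are 200 camera calls.

### The job

First clear the waste copper bar out of the wooden tray and into the steel scrap bin. Then take the steel cup from under the lamp, pour all six copper beads from it into the tray without losing any, and stand the empty cup upright on the lamp's base plate again. Leave the jar, the tin, the pliers and the black knob at the back of the bench where they are.

Things in the scene. Friction and masses are not known exactly. Their poses are not given: they have to be found in the camera images.
- lamp: Work lamp fixed in the middle of the bench, between tray and bin: steel base plate 150 mm (its x) by 250 mm (its y), 8 mm thick, with two 12 mm posts at x = 0, y = +-117 mm, carrying a level LED bar over the middle. The cup stands on the plate under the bar. Origin: underside centre of the plate. x across the bar, roughly away from the robot (within 0.2 rad); y along the bar; z up.
- lamp_bar (a point): Middle of the underside of the lamp's LED bar, 197 mm above the bench, right above the plate's centre. The bar is 18 mm wide, 17 mm high, 250 mm long along the lamp's y. A gripper pointing straight down at the cup hits it: come in from the robot's side, leaning 30 to 50 degrees.
- cup: Open round steel cup, upright on the lamp's plate, six copper beads in its lower half: 95 mm tall, outer diameter 56 mm at the foot widening evenly to 74 mm at the rim (66 mm at 50 mm height), wall 3 mm, floor 5 mm thick, about 0.14 kg empty and 0.32 kg full. Rigid; its sides taper: grip it firmly (40 N). Origin: underside centre; z along its axis towards the mouth.
- tray: Low open wooden tray, fixed to the bench left or right of the lamp: outside 170 mm (its x) by 160 mm (its y), 55 mm high, walls and floor 8 mm thick. Origin: underside centre; z up.
- offcut: Waste copper bar lying flat on the tray's floor, 78 mm long (its x), 22 mm wide (its y), 16 mm high, with a step on one end (the last 22 mm towards its +x reach 24 mm height); 0.25 kg. Origin: centre of its underside; z up.
- bin: Dark sheet-steel scrap bin, open on top, fixed to the bench on the other side of the lamp from the tray: 160 by 160 mm outside, 90 mm high, walls and floor 4 mm. Deeper than the tray. Origin: underside centre; z up.
- bead0: One of the six round copper beads, 23 mm in diameter, 30 g, polished: they roll and slide out once the cup is tipped 10 to 20 degrees past level; starts in the cup. Origin: its centre.
- bead1: One of the six round copper beads, 23 mm in diameter, 30 g, polished: they roll and slide out once the cup is tipped 10 to 20 degrees past level; starts in the cup. Origin: its centre.
- bead2: One of the six round copper beads, 23 mm in diameter, 30 g, polished: they roll and slide out once the cup is tipped 10 to 20 degrees past level; starts in the cup. Origin: its centre.
- bead3: One of the six round copper beads, 23 mm in diameter, 30 g, polished: they roll and slide out once the cup is tipped 10 to 20 degrees past level; starts in the cup. Origin: its centre.
- bead4: One of the six round copper beads, 23 mm in diameter, 30 g, polished: they roll and slide out once the cup is tipped 10 to 20 degrees past level; starts in the cup. Origin: its centre.
- bead5: One of the six round copper beads, 23 mm in diameter, 30 g, polished: they roll and slide out once the cup is tipped 10 to 20 degrees past level; starts in the cup. Origin: its centre.
- jar: Bystander: small glass jar with a steel lid, 60 mm in diameter, 75 mm tall, behind the lamp. Origin at its underside centre.
- pliers: Bystander: pliers lying flat behind the lamp, about 140 mm long and 15 mm high.
- tin: Bystander: closed metal tin, 72 mm in diameter, 85 mm tall, at the back left.
- knob: Bystander: black ball knob, 46 mm in diameter, 54 mm tall, standing at the back right.

How it is judged:
By the outcome, as a careful person would: the job done as asked, in the order asked, and still so for the second after the job is handed in, with the robot touching nothing.
It also fails if it takes over 72 s, if anything falls off the work surface, if the arm or the gripper's body presses on something with over 40 N, if the wrist force passes 120 N, or if a joint passes its speed limit or range.

## Working session

There is one attempt and no reset: what is moved stays moved. The work goes in short steps, Python scripts to look and compute and a tool call to move; the robot and the scene stay as the last step left them, time stands still between calls to the robot, and variables do not carry over. Pictures are saved under pics/ and viewed, at most 10 in all, crops included, and the job is handed in when it is done.

Besides the shell and the picture viewer there is one more tool, called after ">>>" as a command line: name --pt "numbers of a row" for each row, then --argument value for the rest. drive_tool: Moves the arm, as the interface text tells. Its arguments: {"type":"object","properties":{"deltas":{"type":"array","items":{"type":"array","items":{"type":"number"}}},"grip_force":{"type":"number"}},"required":["deltas"]}

```bash
mkdir -p pics
cat > h.py <<'E'
import numpy as np, cv2
from cell import status, optics, order, bot
from scipy.spatial.transform import Rotation as R
def proj(c,P):
    T=np.array(c["extrinsics"]); p=(np.atleast_2d(P)-T[:3,3])@T[:3,:3]
    return np.c_[c["cx"]+c["fx"]*p[:,0]/-p[:,2], c["cy"]-c["fy"]*p[:,1]/-p[:,2]]
def ray(c,u,v):
    T=np.array(c["extrinsics"]); d=np.array([(u-c["cx"])/c["fx"],-(v-c["cy"])/c["fy"],-1]); return T[:3,3],T[:3,:3]@d
def onz(c,u,v,z):
    o,d=ray(c,u,v); return o+d*(z-o[2])/d[2]
def tri(rays):
    A=0;b=0
    for o,d in rays:
        d=d/np.linalg.norm(d);M=np.eye(3)-np.outer(d,d);A=A+M;b=b+M@o
    x=np.linalg.solve(A,b); return x
def pose():
    s=status.state(); return np.array(s["position"]),R.from_quat(s["eef_rot"])
E
python3 - <<'E'
from h import *
print({k:v for k,v in optics.capture("top").items() if k!="color"})
im={}
for n in ["scene","top"]:
    c=optics.capture(n); im[n]=c; 
    if n=="scene": print({k:v for k,v in c.items() if k!="color"})
    for t in ["lamp","cup","tray","offcut","bin","bead0","jar"]:
        r=optics.regions_of(n,t)
        print(n,t,[(round(q["confidence"],2),np.round(q["position"]),int(q["mask"].sum()),[int(x) for x in cv2.boundingRect(q["mask"].astype(np.uint8))]) for q in r[:3]])
v=np.hstack([im["scene"]["color"],im["top"]["color"]])
for n in im: cv2.imwrite(f"pics/{n}0.png",cv2.resize(im[n]["color"][...,::-1],(800,600)))
s=status.state();print(s["position"],s["eef_rot"],s["opening"],s["time"])
E
```

```text
{'fx': 419.2048105969819, 'fy': 419.2048105969819, 'cx': 254.73961570024113, 'cy': 186.6791549095314, 'extrinsics': array([[-0.02757719,  0.97945151, -0.19978547,  0.41145974],
       [-0.99961181, -0.02622759,  0.00939925,  0.01415302],
       [ 0.00396622,  0.19996711,  0.97979458,  1.15867894],
       [ 0.        ,  0.        ,  0.        ,  1.        ]])}
{'fx': 491.65705694582186, 'fy': 491.65705694582186, 'cx': 262.7742900403001, 'cy': 189.81795274202673, 'extrinsics': array([[-0.490269  , -0.56479656,  0.66380807,  1.37091865],
       [ 0.87155119, -0.32285472,  0.36900319,  0.41122935],
       [ 0.00590183,  0.75945354,  0.65053478,  0.88760479],
       [ 0.        ,  0.        ,  0.        ,  1.        ]])}
scene lamp [(0.77, array([216., 278.]), 5009, [219, 136, 111, 119])]
scene cup [(0.86, array([195., 268.]), 1006, [255, 175, 28, 44]), (0.17, array([299., 332.]), 1500, [314, 272, 37, 51])]
scene tray [(0.76, array([251., 401.]), 4746, [358, 213, 90, 86])]
scene offcut [(0.7, array([260., 406.]), 216, [395, 250, 17, 20])]
scene bin [(0.96, array([173., 183.]), 4312, [139,
[... 179 characters left out ...]
., 262.]), 68, [259, 219, 10, 9])]
top cup [(0.49, array([217., 276.]), 244, [256, 213, 29, 22])]
top tray [(0.69, array([234., 142.]), 3934, [106, 198, 66, 68])]
top offcut [(0.76, array([224., 141.]), 283, [133, 211, 11, 29]), (0.4, array([152., 343.]), 214, [338, 145, 16, 16])]
top bin [(0.64, array([211., 366.]), 4210, [327, 174, 81, 73])]
top bead0 [(0.62, array([146., 238.]), 413, [231, 135, 22, 25]), (0.52, array([218., 270.]), 50, [268, 214, 8, 7]), (0.51, array([223., 261.]), 48, [260, 220, 8, 8])]
top jar [(0.79, array([146., 238.]), 431, [231, 134, 21, 26])]
[ 0.27288479 -0.56225802  0.22269942] [9.74596819e-01 2.23966603e-01 1.68722819e-05 4.06695734e-06] 0.08799218254340245 0.85
```

View pics/scene0.png

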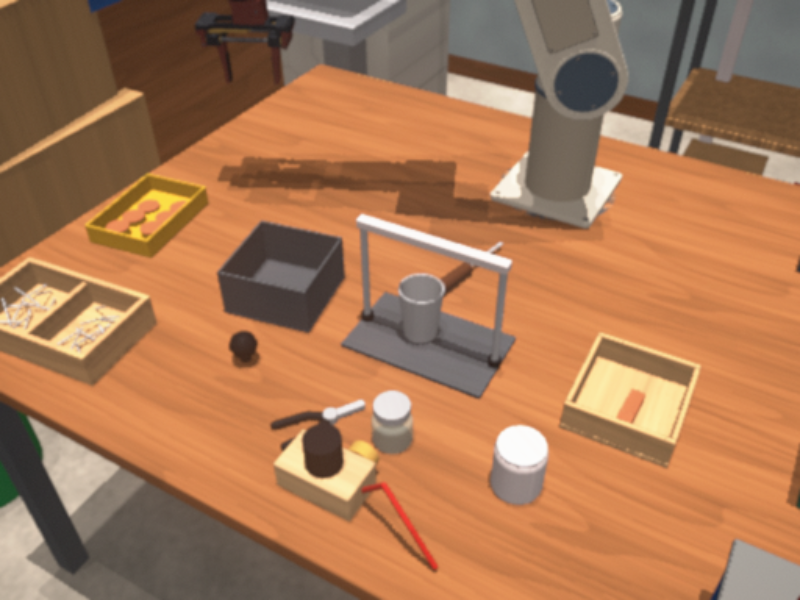

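View pics/top0.png

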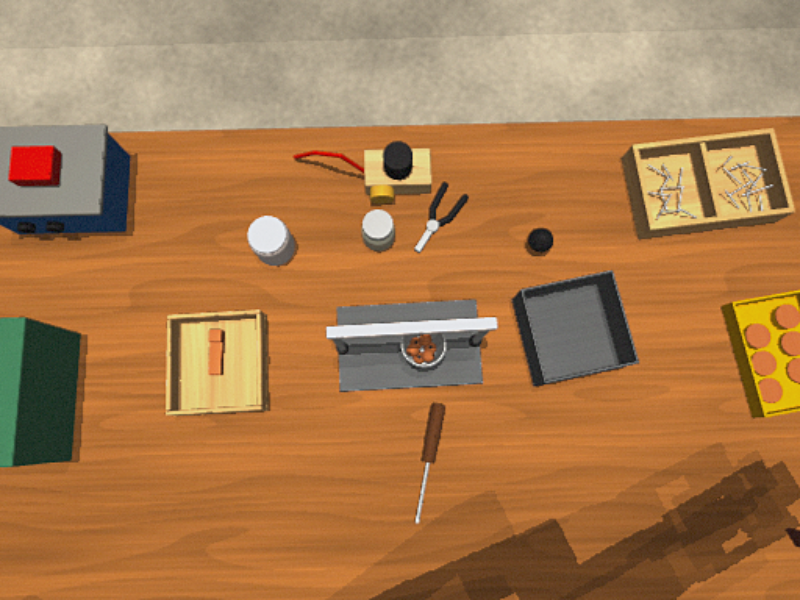

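The scene camera shows the lamp (cup at pixel 268,195), the tray on the left (401,251) with the bar lying in it, and the bin on the right (183,173). In the top view the cup sits off-centre under the LED bar, and an unlisted screwdriver lies in front of the lamp. Next I'll fit silhouettes in both views, leaving heights free.

```bash
cat > fit.py <<'E'
from h import *
from scipy.optimize import minimize
def box(cx,cy,z0,lx,ly,h): return np.array([[cx+a*lx/2,cy+b*ly/2,z0+k*h] for a in(-1,1) for b in(-1,1) for k in(0,1)])
t=np.linspace(0,2*np.pi,40,endpoint=False)
ring=lambda r,z:np.c_[r*np.cos(t),r*np.sin(t),0*t+z]
MODEL=dict(tray=[box(0,0,0,.17,.16,.055)],bin=[box(0,0,0,.16,.16,.09)],
 offcut=[box(0,0,0,.078,.022,.016),box(.028,0,0,.022,.022,.024)],
 cup=[np.r_[ring(.028,0),ring(.037,.095)]],
 lamp=[box(0,0,0,.15,.25,.008),box(0,0,.197,.018,.25,.017)]+[box(0,s*.117,0,.012,.012,.2) for s in(-1,1)])
def render(c,parts,x,S=4):
    m=np.zeros((384*S,512*S),np.uint8); Rz=R.from_euler('z',x[3]).as_matrix()
    for p in parts:
        q=proj(c,p@Rz.T+x[:3]); cv2.fillConvexPoly(m,cv2.convexHull(((q+.5)*S).astype(np.float32)).astype(np.int32),255)
    return cv2.resize(m,(512,384),interpolation=cv2.INTER_AREA)/255.
def fit(n,views,x0,dims=(0,1,2,3),ign=None):
    def cost(p):
        x=np.array(x0,float); x[list(dims)]=p; e=0
        for k,(c,m) in enumerate(views):
            r=render(c,MODEL[n],x); w=1 if ign is None or ign[k] is None else ~ign[k]
            e+=(np.abs(r-m)*w).sum()/m.sum()
        return e
    best=None
    sc=np.array([.01,.01,.006,.15])[list(dims)]; p=np.array(x0,float)[list(dims)]
    for i in range(3):
        S=np.vstack([p]+[p+sc*(np.arange(len(sc))==k)*(-1)**i for k in range(len(sc))])
        r=minimize(cost,p,method='Nelder-Mead',options=dict(initial_simplex=S,xatol=1e-4,fatol=1e-4,maxiter=250)); p=r.x; sc=sc*.6
    x=np.array(x0,float); x[list(dims)]=p; return x,r.fun
E
cat > m1.py <<'E'
from fit import *
V={n:optics.capture(n) for n in["scene","top"]}; M={}
for n in V:
    for o in MODEL:
        r=optics.regions_of(n,o); M[n,o]=r[0]["mask"]
for o,h in dict(tray=.04,bin=.06,lamp=.05,offcut=.02,cup=.06).items():
    cs=[]
    for n in V:
        v,u=np.argwhere(M[n,o]).mean(0); cs.append(ray(V[n],u,v))
    p=tri(cs); x0=[p[0],p[1],0,0]; ign=None; dims=(0,1,2,3)
    ker=np.ones((3,3),np.uint8)
    if o=="cup": x0[2]=.008; ign=[None,cv2.dilate(M["top","lamp"].astype(np.uint8),ker)>0]; dims=(0,1,2)
    if o=="lamp": ign=[cv2.dilate(M[n,"cup"].astype(np.uint8),ker)>0 for n in V]
    if o=="offcut": x0[2]=.008
    res=[]
    for y0 in ([0] if o in("cup","lamp") else [-.2,.2,] if o!="offcut" else [0,3.1]):
        x0[3]=y0; res.append(fit(o,[(V[n],M[n,o]) for n in V],x0,dims,ign))
    for x,e in res: print(o,"tri",p.round(3),"fit",x.round(4),round(e,3))
E
python3 m1.py
```

```text
tray tri [0.526 0.321 0.021] fit [ 0.5261  0.3198 -0.0033  0.0228] 0.181
tray tri [0.526 0.321 0.021] fit [ 0.5261  0.3192 -0.0023  0.0311] 0.183
bin tri [ 0.568 -0.296  0.041] fit [ 0.5657 -0.2929 -0.0019  0.1858] 0.05
bin tri [ 0.568 -0.296  0.041] fit [ 0.5658 -0.2929 -0.0019  0.1858] 0.05
lamp tri [ 0.547 -0.009  0.045] fit [ 0.5514 -0.0116 -0.0011  0.0296] 0.191
offcut tri [0.546 0.325 0.026] fit [ 0.5457  0.3257  0.0068 -0.036 ] 0.544
offcut tri [0.546 0.325 0.026] fit [0.5477 0.326  0.0045 3.1198] 0.651
cup tri [ 0.544 -0.038  0.064] fit [ 0.5109 -0.0858 -0.0276  0.    ] 1.911
```

```bash
cat > m2.py <<'E'
from fit import *
import sys
V={n:optics.capture(n) for n in["scene","top"]}
c=V["scene"]; r=optics.regions_of("scene","cup")[0]; m=r["mask"]
print("cup scene z=.008",fit("cup",[(c,m)],[.54,-.038,.008,0],(0,1)))
optics.regions_of("top","cup")
mt=optics.regions_of("top","cup")[0]["mask"]
lamp=MODEL["lamp"]; bar=render(V["top"],[lamp[1]],[.5514,-.0116,0,.03]); ig=cv2.dilate((bar>0).astype(np.uint8),np.ones((3,3)))>0
cup,e=fit("cup",[(c,m),(V["top"],mt)],[.54,-.038,.008,0],(0,1,2),[None,ig]); print("cup both",cup.round(4),e)
off=[]
for n,(a,b,cc,d) in dict(scene=(385,420,240,280),top=(118,165,205,260)).items():
    im=V[n]["color"]; h=cv2.cvtColor(im,cv2.COLOR_RGB2HSV).astype(int); k=(h[...,0]<12)&(h[...,1]>110); 
    k2=np.zeros_like(k); k2[cc:d,a:b]=k[cc:d,a:b]
    _,l,s,_=cv2.connectedComponentsWithStats(k2.astype(np.uint8)); k2=l==1+s[1:,4].argmax(); print(n,k2.sum()); off.append((V[n],k2))
best=[fit("offcut",off,[.546,.3255,.008,y]) for y in(-.03,3.11)]
print(best); o=min(best,key=lambda q:q[1])[0]
out=[]
for n,(u,v) in dict(scene=(402,258),top=(141,225)).items():
  for (uu,vv),ps in (((u,v),[("offcut",o),("tray",[.5261,.3195,0,.027])]),((268,200) if n=="scene" else (268,222),[("cup",cup),("lamp",[.5514,-.0116,0,.03])])):
    S=5;im=cv2.resize(V[n]["color"][vv-29:vv+29,uu-39:uu+39],None,fx=S,fy=S,interpolation=cv2.INTER_CUBIC)[...,::-1].copy()
    for nm,x in ps:
        for p in MODEL[nm]:
            q=proj(V[n],p@R.from_euler('z',x[3]).as_matrix().T+np.array(x[:3])); q=((q-[uu-39,vv-29]+.5)*S).astype(np.int32)
            cv2.polylines(im,[cv2.convexHull(q)],True,(0,255,0) if nm in("cup","offcut") else (255,0,255),1)
    out.append(im)
cv2.imwrite("pics/ov1.png",np.vstack([np.hstack(out[:2]),np.hstack(out[2:])]))
E
python3 m2.py
```

```text
cup scene z=.008 (array([ 0.54177693, -0.03220236,  0.008     ,  0.        ]), np.float64(0.03712116931306624))
cup both [ 0.5474 -0.0315  0.0121  0.    ] 2.21548440618364
scene 184
top 35
[(array([ 0.54896678,  0.32479514,  0.008036  , -0.05968577]), np.float64(8.314304591401779)), (array([0.55526236, 0.32563838, 0.00493631, 3.02393641]), np.float64(8.32445499939106))]
```

View pics/ov1.png

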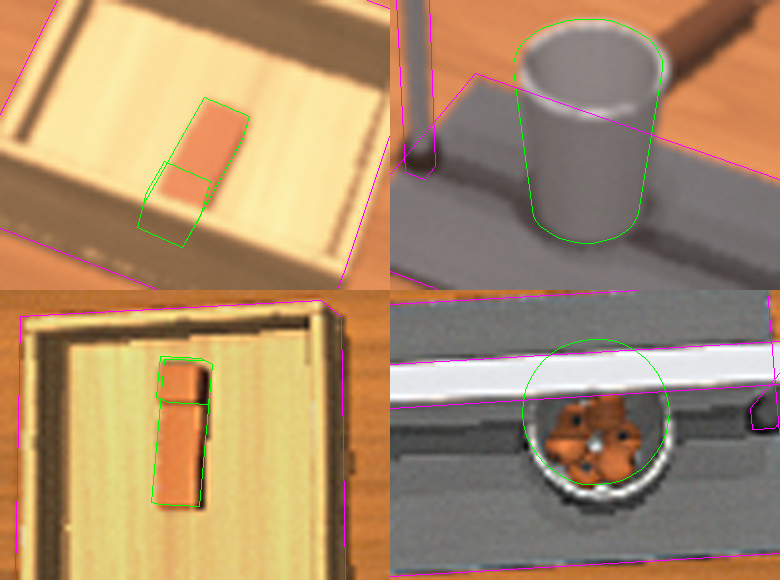

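The overlay shows the tray, bar (step at the far end) and lamp outlines matching. The cup's combined fit is off in the top view because its mask there is only the beads, so I'll refit the cup using the rim seen in the top view (about 270.7, 234.3).

```bash
cat >> h.py <<'E'
def rows(*tg):
    """tg: (xyz, toolx yaw/R) -> printed delta rows from the current pose"""
    p,r=pose()
    for xyz,Rt in tg:
        print(np.r_[np.degrees((r.inv()*Rt).as_rotvec()).round(1),(r.inv().apply(np.array(xyz)-p)*100).round(2)])
def down(yaw): return R.from_euler('z',yaw)*R.from_euler('x',np.pi)
E
python3 - <<'E'
from fit import *
V={n:optics.capture(n) for n in["scene","top"]}
m=optics.regions_of("scene","cup")[0]["mask"]
for z in(.004,.008,.012):
    x,e=fit("cup",[(V["scene"],m)],[.54,-.035,z,0],(0,1)); q=proj(V["top"],ring(.037,.095)+x[:3]); print(z,x.round(4),round(e,3),"top rim u mean",q[:,0].mean().round(1),"w",np.ptp(q[:,0]).round(1),"vmax",q[:,1].max().round(1))
y=-.055
a=[.554,.3245]
rows(([*a,.30],down(y+np.pi)),([*a,.10],down(y+np.pi)),([*a,.012],down(y+np.pi)))
E
```

```text
0.004 [ 0.5375 -0.0341  0.004   0.    ] 0.033 top rim u mean 270.7 w 29.1 vmax 235.6
0.008 [ 0.5412 -0.0322  0.008   0.    ] 0.036 top rim u mean 270.0 w 29.2 vmax 234.0
0.012 [ 0.5454 -0.0301  0.012   0.    ] 0.04 top rim u mean 269.2 w 29.3 vmax 232.2
[   0.     -0.   -151.     64.01  -67.5    -7.73]
[   0.     -0.   -151.     64.01  -67.5    12.27]
[   0.     -0.   -151.     64.01  -67.5    21.07]
```

>>> drive_tool --pt "0 0 0 0 0 -7.7 5" --pt "0 0 -151 64 -67.5 -7.7 5" --pt "0 0 -151 64 -67.5 -7.7 5" --pt "0 0 -151 64 -67.5 -7.7 5" --pt "0 0 -151 64 -67.5 -7.7 5" --pt "0 0 -151 64 -67.5 -7.7 5" --pt "0 0 -151 64 -67.5 -7.7 5" --pt "0 0 -151 64 -67.5 -7.7 5" --pt "0 0 -151 64 -67.5 -7.7 5" --pt "0 0 -151 64 -67.5 -7.7 5" --pt "0 0 -151 64 -67.5 -7.7 5" --pt "0 0 -151 64 -67.5 -7.7 5" --pt "0 0 -151 64 -67.5 -7.7 5" --pt "0 0 -151 64 -67.5 -7.7 5" --pt "0 0 -151 64 -67.5 -7.7 5" --pt "0 0 -151 64 -67.5 -7.7 5" --pt "0 0 -151 64 -67.5 -7.7 5" --pt "0 0 -151 64 -67.5 -7.7 5" --grip_force 40

```text
time: 4.1
position: [0.5535, 0.324, 0.2992]
eef_rot: [0.027, 1.0, -0.0, -0.0]
contact_force: [-0.5, -0.2, -0.1]
opening: 0.0501
gripper_force: 0.0
```

Run:
```python
from h import *
y=-.055;a=[.554,.3245]
print(status.state()["joint_positions"],pose()[0],status.state()["time"])
rows(([*a,.10],down(y+np.pi)),([*a,.03],down(y+np.pi)),([*a,.012],down(y+np.pi)))
```

```text
[ 5.11190848e-01  3.75373456e-01  1.51853015e+00 -3.20282114e-04
  1.24893231e+00 -1.00551466e+00] [0.55350683 0.3240112  0.29919558] 4.1
[-0.1  -0.1   0.1  -0.06  0.07 19.92]
[-0.1  -0.1   0.1  -0.07  0.08 26.92]
[-0.1  -0.1   0.1  -0.07  0.08 28.72]
```

>>> drive_tool --pt "0 0 0 -0.1 0.1 6 5" --pt "0 0 0 -0.1 0.1 12 5" --pt "0 0 0 -0.1 0.1 18 5" --pt "0 0 0 -0.1 0.1 23 5" --pt "0 0 0 -0.1 0.1 26 5" --pt "0 0 0 -0.1 0.1 27.6 5" --pt "0 0 0 -0.1 0.1 28.7 5" --pt "0 0 0 -0.1 0.1 28.7 5" --pt "0 0 0 -0.1 0.1 28.7 1" --pt "0 0 0 -0.1 0.1 28.7 1" --pt "0 0 0 -0.1 0.1 28.7 1" --pt "0 0 0 -0.1 0.1 28.7 1" --pt "0 0 0 -0.1 0.1 28.7 1" --grip_force 45

```text
time: 5.72
position: [0.5553, 0.3255, 0.0133]
eef_rot: [0.027, 1.0, 0.0, 0.0]
contact_force: [-1.6, -1.1, 5.8]
opening: 0.0218
gripper_force: 44.8
```

>>> drive_tool --pt "0 0 0 0 0 -3 1" --pt "0 0 0 0 0 -8 1" --pt "0 0 0 0 0 -14 1" --pt "0 0 0 0 0 -20 1" --pt "0 0 0 0 0 -26 1" --pt "0 0 0 0 0 -28 1" --pt "0 0 0 0 0 -28 1"

```text
time: 6.6
position: [0.5555, 0.3257, 0.2942]
eef_rot: [0.027, 1.0, 0.001, 0.001]
contact_force: [0.6, 0.9, -3.1]
opening: 0.0212
gripper_force: 44.8
```

Run:
```python
from h import *
s=status.state();print(s["opening"],s["gripper_force"],s["contact_force"],pose()[0])
rows(([.566,-.293,.29],down(.186+np.pi)),([.566,-.293,.045],down(.186+np.pi)))
```

```text
0.02121324399209317 44.839229844510555 [ 0.57151559  0.88045869 -3.11004473] [0.55552447 0.32572521 0.29419837]
[  0.1    0.2  -13.8   -4.4  -61.73   0.32]
[  0.1    0.2  -13.8   -4.34 -61.77  24.82]
```

>>> drive_tool --pt "0 0 0 0 -3 0 1" --pt "0 0 0 -1 -8 0 1" --pt "0 0 -1.5 -1.5 -14 0 1" --pt "0 0 -3 -2 -20 0 1" --pt "0 0 -4.5 -2.5 -26 0 1" --pt "0 0 -6 -3 -32 0 1" --pt "0 0 -7.5 -3.5 -38 0 1" --pt "0 0 -9 -4 -44 0 1" --pt "0 0 -11 -4.4 -50 0 1" --pt "0 0 -12.5 -4.4 -56 0 1" --pt "0 0 -13.8 -4.4 -60 0.3 1" --pt "0 0 -13.8 -4.4 -61.7 4 1" --pt "0 0 -13.8 -4.4 -61.7 9 1" --pt "0 0 -13.8 -4.4 -61.7 15 1" --pt "0 0 -13.8 -4.4 -61.7 20 1" --pt "0 0 -13.8 -4.4 -61.7 23 1" --pt "0 0 -13.8 -4.4 -61.7 24.8 1" --pt "0 0 -13.8 -4.4 -61.7 24.8 1" --pt "0 0 -13.8 -4.4 -61.7 24.8 1"

```text
time: 8.98
position: [0.5661, -0.2934, 0.0456]
eef_rot: [-0.093, 0.996, -0.0, 0.001]
contact_force: [0.1, 0.8, -1.7]
opening: 0.0215
gripper_force: 44.8
```

Run:
```python
from h import *
c=optics.capture("scene"); d=optics.capture("top")
cv2.imwrite("pics/bin1.png",np.hstack([cv2.resize(x["color"][a:a+120,b:b+110,::-1],(400,436)) for x,a,b in((c,90,125),(d,150,310))]))
```

```text
(no output)
```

View pics/bin1.png

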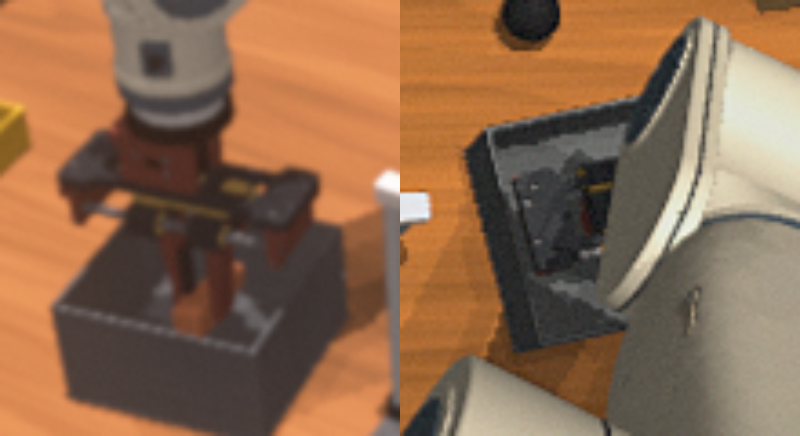

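The bar is held inside the bin between the fingers. I'll release it, rise, and go to the cup pre-approach.

>>> drive_tool --pt "0 0 0 0 0 0 5" --pt "0 0 0 0 0 0 5" --pt "0 0 0 0 0 0 5" --pt "0 0 0 0 0 -2 5" --pt "0 0 0 0 0 -8 5" --pt "0 0 0 0 0 -14 5" --pt "0 0 0 0 0 -20 5" --pt "0 0 0 0 0 -25.5 8.7" --pt "0 0 0 0 0 -25.5 8.7"

```text
time: 10.2
position: [0.5677, -0.2943, 0.307]
eef_rot: [-0.093, 0.996, -0.003, 0.005]
contact_force: [0.5, 0.2, -0.3]
opening: 0.066
gripper_force: 0.0
```

```bash
cat >> h.py <<'E'
def lean(a,h): return R.from_euler('z',h)*R.from_euler('y',-a,degrees=True)*down(np.pi)
def tcp(G,Rt): return np.array(G)+.019*Rt.apply([0,0,1])
E
python3 - <<'E'
from h import *
s=status.state();print(pose()[0],s["contact_force"],bot.grip_depth,s["time"])
c=optics.capture("scene");print([(round(q["confidence"],2),np.round(q["position"])) for q in optics.regions_of("scene","offcut")])
Rt=lean(45,-.06);G=np.array([.5408,-.0325,.063]);P=tcp(G,Rt);b=P-.16*Rt.apply([0,0,1])
rows(([.40,-.04,.30],Rt),(b,Rt))
E
```

```text
[ 0.56771179 -0.29431673  0.30695093] [ 0.46903604  0.19974764 -0.31105282] -0.0187 10.2
[(0.48, array([178., 188.]))]
[  5.5  -44.7   13.4   11.56  27.93   0.06]
[  5.5  -44.7   13.4    7.27  28.51  13.8 ]
```

>>> drive_tool --pt "0 0 0 5 4 0 8.78" --pt "1 -8 2 8 9 0 8.78" --pt "2 -16 5 11.5 15 0 8.78" --pt "3 -25 8 11.5 21 0 8.78" --pt "4 -34 11 11.5 26 0 8.78" --pt "5.5 -44.7 13.4 11.5 28 2 8.78" --pt "5.5 -44.7 13.4 10 28.5 6 8.78" --pt "5.5 -44.7 13.4 8.5 28.5 10 8.78" --pt "5.5 -44.7 13.4 7.3 28.5 13.8 8.78" --pt "5.5 -44.7 13.4 7.3 28.5 13.8 8.78" --pt "5.5 -44.7 13.4 7.3 28.5 13.8 8.78"

```text
time: 11.68
position: [0.4301, -0.0341, 0.2391]
eef_rot: [0.027, 0.936, -0.003, 0.35]
contact_force: [0.5, -1.0, 0.3]
opening: 0.0877
gripper_force: 0.0
```

Run:
```python
from h import *
s=status.state();print(pose()[0],s["joint_positions"],s["opening"],s["time"])
c=optics.capture("scene")
q=optics.regions_of("scene","offcut");print([(round(k["confidence"],2),np.round(k["position"])) for k in q])
cv2.imwrite("pics/pre.png",cv2.resize(c["color"][60:270,130:410,::-1],(800,600)))
Rt=lean(45,-.06);G=np.array([.5408,-.0325,.063]);P=tcp(G,Rt)
rows((P-.08*Rt.apply([0,0,1]),Rt),(P,Rt))
```

```text
[ 0.43014965 -0.03412952  0.23913853] [-0.16747019 -0.10105143  2.46396747  0.89366812  0.10856717 -2.54065349] 0.08773065046732435 11.675
[]
[ 0.8  -4.   -0.2   3.65  0.6  14.48]
[ 0.8  -4.   -0.2   3.09  0.49 22.46]
```

View pics/pre.png

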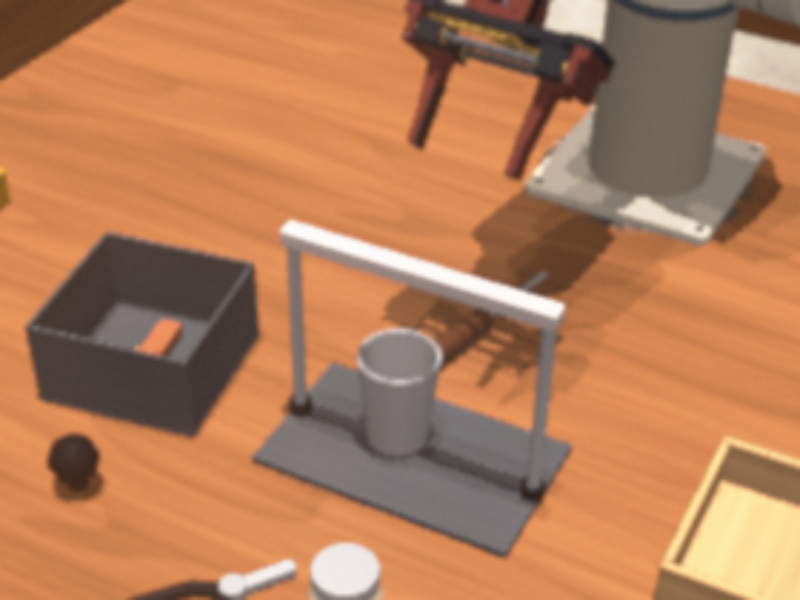

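The bar is in the bin (crop about 160,338), and the cup still stands under the lamp. The joints show the wrist at the edge of its range (q5 ≈ 0.11, q6 ≈ −2.54), so I'll identify the kinematics before going further.

```bash
cat > kin.py <<'E'
from h import *
from scipy.optimize import least_squares
LO=np.array([-3,-.9,.09,-1.31,.11,-2.54]);HI=np.array([3,2.11,2.58,4.45,2.69,2.54])
def fk(q,p):
    a,h,L1,e,L2,Lt=p
    A=R.from_euler('z',q[0]); B=A*R.from_euler('y',q[1]); C=A*R.from_euler('y',q[1]+q[2])
    w=A.apply([a,0,h])+B.apply([0,0,L1])+C.apply([e,0,L2])
    T=C*R.from_euler('z',q[3])*R.from_euler('y',q[4])*R.from_euler('z',q[5])
    return w+T.apply([0,0,Lt]),T*R.from_euler('z',CZ)
CZ=0
E
python3 - <<'E'
import kin; from kin import *
s=status.state()
D=[([-1.138,.423,1.63,0,1.089,-.019],[.27288,-.56226,.2227]),([.511191,.375373,1.51853,-.00032,1.248932,-1.005515],[.553507,.324011,.299196]),(s["joint_positions"],s["position"])]
T=fk(D[2][0],[0,0,0,0,0,0])[1]; print((T.inv()*R.from_quat(s["eef_rot"])).as_rotvec(), (fk(D[0][0],[0]*6)[1].inv()*R.from_quat([9.74596819e-01,2.23966603e-01,0,0])).as_rotvec())
f=lambda p:np.concatenate([fk(q,p)[0]-x for q,x in D]+[1e-3*(p-[0,.35,.4,0,.4,.25])])
r=least_squares(f,[0,.35,.4,0,.4,.25]);print(r.x.round(4),np.abs(f(r.x)[:9]).max())
E
```

```text
[ 6.16573867e-17 -1.34875533e-16  1.57079633e+00] [-3.13799507e-04 -3.25946161e-04  1.57082748e+00]
[-0.0626  0.3332  0.6158  0.0756  0.53    0.364 ] 0.010951451945796498
```

>>> drive_tool --pt "0 6 0 1 0 -3 8.78" --pt "0 12 0 2 0 -5 8.78" --pt "0 12 0 2 0 -5 8.78"

```text
time: 12.15
position: [0.3813, -0.0327, 0.2645]
eef_rot: [0.028, 0.968, -0.002, 0.249]
contact_force: [0.2, 0.2, -0.2]
opening: 0.0878
gripper_force: 0.0
```

```bash
python3 - <<'E'
import re
t=open('kin.py').read()
t=t.replace("a,h,L1,e,L2,Lt=p","a,h,L1,e,L2,Lt,ly=p").replace("[a,0,h]","[a,ly,h]").replace("CZ=0","CZ=np.pi/2"); open('kin.py','w').write(t)
E
cat > idf.py <<'E'
from kin import *
import json,os
s=status.state();F='samp.json'
D=json.load(open(F)) if os.path.exists(F) else [([-1.138,.423,1.63,0,1.089,-.019],[.27288,-.56226,.2227]),([.511191,.375373,1.51853,-.00032,1.248932,-1.005515],[.553507,.324011,.299196]),([-0.16747019,-0.10105143,2.46396747,0.89366812,0.10856717,-2.54065349],[0.43014965,-0.03412952,0.23913853])]
D.append((list(map(float,s["joint_positions"])),list(map(float,s["position"])))); json.dump(D,open(F,'w'))
x0=np.array([0,.35,.4,0,.4,.25,0])
f=lambda p:np.concatenate([fk(q,p)[0]-x for q,x in D]+[1e-4*(p-x0)])
r=least_squares(f,x0);print(r.x.round(4),np.abs(f(r.x)[:-7]).max());np.save('p.npy',r.x)
print(np.round(s["joint_positions"],3),s["time"],pose()[0])
E
python3 idf.py
```

```text
[4.000e-04 3.116e-01 5.631e-01 7.720e-02 4.845e-01 3.093e-01 1.190e-02] 4.983059588314909e-05
[-0.168 -0.245  2.375  0.129  0.516 -1.778] 12.15 [ 0.38132236 -0.03265731  0.26447677]
```

```bash
cat >> kin.py <<'E'
P7=np.load('p.npy')
def ik(x,Rt,q0,tol=2e-3):
    f=lambda q:np.r_[(fk(q,P7)[0]-x)*3,(fk(q,P7)[1].inv()*Rt).as_rotvec()]
    m=.03; r=least_squares(f,np.clip(q0,LO+m+.001,HI-m-.001),bounds=(LO+m,HI-m),xtol=1e-10,max_nfev=60)
    return r.x if np.abs(r.fun).max()<tol else None
def iks(x,Rt,n=12,seed=0):
    g=np.random.default_rng(seed);out=[]
    for i in range(n):
        q0=LO+(HI-LO)*g.random(6); q0[0]=np.arctan2(x[1],x[0])+.2*g.standard_normal(); q0[1]=.5;q0[2]=1.6
        q=ik(x,Rt,q0)
        if q is not None and all(np.abs(q-o).max()>.1 for o in out): out.append(q)
    return out
E
python3 - <<'E'
from kin import *
G=np.array([.5408,-.0325,.063])
for l in(32,38,45):
  for h in(-.3,-.06,.2):
    for fl in(0,np.pi):
      Rt=lean(l,h)*R.from_euler('z',fl)
      for q in iks(tcp(G,Rt),Rt,8): print("grasp",l,h,fl>0,q.round(2))
C=np.array([.526,.3195,.14])
n={}
for l in(32,45):
 for fl in(0,np.pi):
  for eta in np.radians([-60,-20,20,60]):
   for psi in np.radians(range(-180,180,45)):
    k=R.from_euler('z',psi).apply([0,1,0])
    Rt=R.from_rotvec(k*np.radians(115))*lean(l,eta)*R.from_euler('z',fl)
    up=R.from_rotvec(k*np.radians(115)).apply([0,0,1]); Gp=C-up*np.array([1,1,0])*.03
    for q in iks(tcp(Gp,Rt),Rt,4): print("pour",l,fl>0,"eta",round(np.degrees(eta)),"psi",round(np.degrees(psi)),q.round(2),"toolz",Rt.apply([0,0,1]).round(2),"tooly",Rt.apply([0,1,0]).round(2)[2])
E
```

```text
grasp 32 -0.3 False [0.   0.56 2.23 3.87 0.24 1.12]
grasp 32 -0.3 True [ 0.    0.56  2.23  3.87  0.24 -2.02]
grasp 32 -0.06 False [-0.09  0.55  2.24  3.06  0.21  1.62]
grasp 32 -0.06 True [-0.09  0.55  2.24  3.06  0.21 -1.52]
grasp 32 0.2 False [-0.19  0.56  2.23  2.25  0.26  2.11]
grasp 32 0.2 True [-0.19  0.56  2.23  2.25  0.26 -1.03]
grasp 38 -0.3 False [0.02 0.59 2.28 3.65 0.41 1.36]
grasp 38 -0.3 True [ 0.02  0.59  2.28  3.65  0.41 -1.79]
grasp 38 -0.06 False [-0.09  0.59  2.29  3.09  0.4   1.59]
grasp 38 -0.06 True [-0.09  0.59  2.29  3.09  0.4  -1.55]
grasp 38 0.2 False [-0.22  0.59  2.27  2.49  0.42  1.84]
grasp 38 0.2 True [-0.22  0.59  2.27  2.49  0.42 -1.3 ]
grasp 45 -0.3 False [0.05 0.65 2.32 3.56 0.63 1.48]
grasp 45 -0.3 True [ 0.05  0.65  2.32  3.56  0.63 -1.67]
grasp 45 -0.06 False [-0.1   0.65  2.34  3.1   0.64  1.58]
grasp 45 -0.06 True [-0.1   0.65  2.34  3.1   0.64 -1.56]
grasp 45 0.2 False [-0.25  0.65  2.32  2.6   0.64  1.69]
grasp 45 0.2 True [-0.25  0.65  2.32  2.6   0.64 -1.45]
pour 32 False eta -60 psi -90 [ 0.12  0.93  2.05  1.95  1.45 -1.89] toolz [ 0.26  0
[... 7879 characters left out ...]

pour 45 True eta 20 psi 45 [ 0.7   1.08  1.14 -0.46  2.13  1.6 ] toolz [-0.43 -0.86 -0.28] tooly 0.38
pour 45 True eta 60 psi -135 [ 0.4   1.48  1.51  2.49  2.62 -1.97] toolz [0.12 0.38 0.92] tooly 0.23
pour 45 True eta 60 psi -90 [ 0.48  1.45  1.68  2.8   2.59 -0.51] toolz [0.35 0.38 0.85] tooly -0.45
pour 45 True eta 60 psi -45 [0.15 1.24 1.83 1.85 2.04 0.22] toolz [0.08 0.88 0.46] tooly -0.88
pour 45 True eta 60 psi 0 [0.18 1.09 1.38 0.94 1.98 1.2 ] toolz [-0.79  0.61 -0.02] tooly -0.78
pour 45 True eta 60 psi 45 [ 0.54  1.1   1.05 -0.06  2.23  1.27] toolz [-0.79 -0.53 -0.32] tooly -0.23
pour 45 True eta 60 psi 90 [ 0.9   0.94  1.53 -1.    1.67  1.49] toolz [ 0.35 -0.9  -0.26] tooly 0.45
```

```bash
cat >> kin.py <<'E'
def solve(seq,q0):
    """track list of (G,Rt) poses of the grasp point by IK continuation"""
    Q=[]
    for G,Rt in seq:
        q=ik(tcp(G,Rt),Rt,q0); Q.append(q)
        if q is None: print("no ik",np.round(G,3)); 
        else: q0=q
    return Q
def rowsq(Q,n=1):
    """delta rows from the current pose through joint vectors Q; limits per row printed"""
    p,r=pose(); out=[]; 
    for q in Q:
        x,Rt=fk(q,P7); out.append(np.r_[np.degrees((r.inv()*Rt).as_rotvec()).round(1),(r.inv().apply(x-p)*100).round(1)])
    for o in out: print("["+", ".join(f"{v:g}" for v in o)+"],")
    return out
def joint(qa,qb,n): return [qa+(qb-qa)*k/n for k in range(1,n+1)]
FL=R.from_euler('z',np.pi)
E
python3 - <<'E'
from kin import *
q=np.array(status.state()["joint_positions"])
Gc=np.array([.5408,-.0325,.063]); Rt=lean(45,-.06)*FL
qg=np.array([-.1,.65,2.34,3.1,.64,-1.56]); z=Rt.apply([0,0,1])
ap=solve([(Gc-d*z,Rt) for d in(0,.04,.08,.10,.12,.14,.16)],qg)
for a in ap: print(a if a is None else a.round(2))
# retreat & carry
seq=[(Gc,Rt)]+[(g,lean(45,h)*FL) for g,h in (([.54,-.0325,.085],-.06),([.50,-.0325,.09],-.06),([.46,-.03,.11],-.06),([.44,-.02,.16],0),([.44,.05,.20],.1),([.43,.13,.2],.25),([.43,.2,.2],.4),([.46,.25,.2],.5))]
for a in solve(seq,qg): print(a if a is None else a.round(2))
E
```

```text
no ik [ 0.428 -0.026  0.176]
[-0.1   0.65  2.34  3.1   0.64 -1.56]
[-0.1   0.57  2.41  3.09  0.62 -1.56]
[-0.1   0.47  2.46  3.09  0.57 -1.55]
[-0.1   0.41  2.49  3.08  0.55 -1.55]
[-0.11  0.35  2.52  3.07  0.51 -1.54]
[-0.11  0.29  2.54  3.06  0.47 -1.54]
None
[-0.1   0.65  2.34  3.1   0.64 -1.56]
[-0.1   0.59  2.35  3.1   0.58 -1.56]
[-0.11  0.57  2.43  3.08  0.64 -1.56]
[-0.12  0.5   2.51  3.08  0.66 -1.56]
[-0.14  0.29  2.54  2.93  0.48 -1.48]
[ 0.07  0.14  2.51  3.08  0.3  -1.53]
[ 0.28  0.15  2.5   3.22  0.29 -1.62]
[ 0.42  0.18  2.45  3.19  0.28 -1.6 ]
[ 0.46  0.24  2.36  3.02  0.24 -1.48]
```

Run:
```python
from kin import *
q=np.array(status.state()["joint_positions"])
Rt=lean(45,-.06)*FL; z=Rt.apply([0,0,1]);Gc=np.array([.5408,-.0325,.063])
ap=solve([(Gc-d*z,Rt) for d in(0,.04,.08,.12,.14)],np.array([-.1,.65,2.34,3.1,.64,-1.56]))
Q=joint(q,ap[-1],20); pr=None
rowsq(Q)
for k in Q[::3]: print(fk(k,P7)[0].round(3),k.round(2))
a=[fk(k,P7)[1] for k in [q]+Q]; print(max(np.degrees((x.inv()*y).magnitude()) for x,y in zip(a,a[1:])))
```

```text
[-4.2, 1, 8.1, 0.6, 2.3, 0.9],
[-8, 2.1, 16.3, 0.9, 4.5, 1.6],
[-11.6, 3.3, 24.6, 1, 6.5, 2.2],
[-14.9, 4.5, 33.1, 0.9, 8.3, 2.6],
[-17.8, 5.6, 41.6, 0.5, 9.8, 3.1],
[-20.5, 6.7, 50.3, 0, 11.1, 3.4],
[-22.9, 7.8, 59.1, -0.6, 12.2, 3.8],
[-24.9, 8.8, 68, -1.3, 12.9, 4.3],
[-26.7, 9.6, 77, -2.1, 13.3, 4.7],
[-28.1, 10.3, 86.1, -2.8, 13.3, 5.3],
[-29.2, 10.8, 95.2, -3.5, 13.1, 5.9],
[-30, 11.1, 104.4, -4.1, 12.6, 6.6],
[-30.5, 11.1, 113.7, -4.6, 11.8, 7.4],
[-30.7, 10.7, 122.9, -4.9, 10.7, 8.3],
[-30.6, 10.1, 132.2, -4.9, 9.4, 9.2],
[-30.2, 8.9, 141.5, -4.7, 7.9, 10.1],
[-29.4, 7.4, 150.8, -4.2, 6.3, 11.1],
[-28.3, 5.2, 160, -3.4, 4.5, 12],
[-27, 2.5, 169.1, -2.3, 2.7, 12.9],
[-25.3, -1, 178.1, -0.9, 0.8, 13.7],
[ 0.382 -0.01   0.254] [-0.17 -0.22  2.38  0.28  0.51 -1.77]
[0.391 0.05  0.238] [-0.16 -0.14  2.41  0.72  0.51 -1.73]
[0.412 0.088 0.235] [-0.15 -0.06  2.43  1.16  0.5  -1.69]
[0.439 0.098 0.233] [-0.14  0.02  2.46  1.6   0.49 -1.66]
[0.464 0.081 0.223] [-0.13  0.1   2.48  2.04  0.49 -1.62]
[0.475 0.042 0.199] [-0.12  0.18  2.51  2.48  0.48 -1.58]
[ 0.465 -0.009  0.163] [-0.11  0.26  2.53  2.92  0.47 -1.55]
9.182335036892061
```

>>> drive_tool --pt "-4.2 1 8.1 0.6 2.3 0.9 8.78" --pt "-8 2.1 16.3 0.9 4.5 1.6 8.78" --pt "-11.6 3.3 24.6 1 6.5 2.2 8.78" --pt "-14.9 4.5 33.1 0.9 8.3 2.6 8.78" --pt "-17.8 5.6 41.6 0.5 9.8 3.1 8.78" --pt "-20.5 6.7 50.3 0 11.1 3.4 8.78" --pt "-22.9 7.8 59.1 -0.6 12.2 3.8 8.78" --pt "-24.9 8.8 68 -1.3 12.9 4.3 8.78" --pt "-26.7 9.6 77 -2.1 13.3 4.7 8.78" --pt "-28.1 10.3 86.1 -2.8 13.3 5.3 8.78" --pt "-29.2 10.8 95.2 -3.5 13.1 5.9 8.78" --pt "-30 11.1 104.4 -4.1 12.6 6.6 8.78" --pt "-30.5 11.1 113.7 -4.6 11.8 7.4 8.78" --pt "-30.7 10.7 122.9 -4.9 10.7 8.3 8.78" --pt "-30.6 10.1 132.2 -4.9 9.4 9.2 8.78" --pt "-30.2 8.9 141.5 -4.7 7.9 10.1 8.78" --pt "-29.4 7.4 150.8 -4.2 6.3 11.1 8.78" --pt "-28.3 5.2 160 -3.4 4.5 12 8.78" --pt "-27 2.5 169.1 -2.3 2.7 12.9 8.78" --pt "-25.3 -1 178.1 -0.9 0.8 13.7 8.78"

```text
time: 14.65
position: [0.4567, -0.0268, 0.1484]
eef_rot: [0.923, -0.03, 0.383, 0.01]
contact_force: [1.5, -0.5, 0.4]
opening: 0.0879
gripper_force: 0.0
```

Run:
```python
from kin import *
s=status.state();print(np.round(s["joint_positions"],3),s["time"])
Rt=lean(45,-.06)*FL; z=Rt.apply([0,0,1]);Gc=np.array([.5408,-.0325,.063])
rows(*[(tcp(Gc-d*z,Rt),Rt) for d in(.14,.10,.06,.03,.01,0)])
```

```text
[-0.109  0.29   2.536  3.062  0.472 -1.529] 14.65
[-0.1  -0.1  -0.3  -0.08  0.06 -0.1 ]
[-0.1  -0.1  -0.3  -0.09  0.07  3.9 ]
[-0.1  -0.1  -0.3  -0.09  0.07  7.9 ]
[-0.1  -0.1  -0.3  -0.1   0.08 10.9 ]
[-0.1  -0.1  -0.3  -0.1   0.08 12.9 ]
[-0.1  -0.1  -0.3  -0.1   0.08 13.9 ]
```

>>> drive_tool --pt "0 0 0 -0.1 0.1 3 8.78" --pt "0 0 0 -0.1 0.1 6 8.78" --pt "0 0 0 -0.1 0.1 9 8.78" --pt "0 0 0 -0.1 0.1 11.5 8.78" --pt "0 0 0 -0.1 0.1 13 8.78" --pt "0 0 0 -0.1 0.1 13.9 8.78" --pt "0 0 0 -0.1 0.1 13.9 8.78" --pt "0 0 0 -0.1 0.1 13.9 7.5" --pt "0 0 0 -0.1 0.1 13.9 6.5" --pt "0 0 0 -0.1 0.1 13.9 5.5" --pt "0 0 0 -0.1 0.1 13.9 5.5" --pt "0 0 0 -0.1 0.1 13.9 5.5" --grip_force 40

```text
time: 16.15
position: [0.5547, -0.0326, 0.0501]
eef_rot: [0.923, -0.028, 0.384, 0.01]
contact_force: [-2.7, -1.4, 5.1]
opening: 0.0678
gripper_force: 39.4
```

```bash
cat > plan.py <<'E'
from kin import *
q0=np.array(status.state()["joint_positions"]); p,r=pose()
s=status.state();print(np.round(q0,3),s["opening"],s["contact_force"],s["time"])
Rt0=lean(45,-.06)*FL
C=np.array([.526,.3195,0])
def pour(T,psi,lip):  # cup tilted T deg toward psi, lip given: lowest rim point position
    k=R.from_euler('z',psi).apply([0,1,0]); A=R.from_rotvec(k*np.radians(T)); Rt=A*lean(45,psi)*FL
    o=R.from_euler('z',psi).apply([1,0,0])
    return np.array(lip)-A.apply(.040*np.array([0,0,1])+.037*o),Rt
E
python3 - <<'E'
from plan import *
for psi in(0,.15,.3):
    d=np.array([np.cos(psi),np.sin(psi),0])
    Q=solve([pour(T,psi,C-.025*d+[0,0,.08]) for T in(118,110,100,90,80,70,60,50)],np.array([.37,1.05,1.13,.4,2.1,1.9]))
    print(psi);[print(None if a is None else a.round(2)) for a in Q]
E
```

```text
[-0.096  0.654  2.343  3.093  0.644 -1.557] 0.06781719978943514 [-2.71340699 -1.40198966  5.09665604] 16.15
0
[0.38 1.07 1.17 0.43 2.1  1.92]
[0.39 1.   1.24 0.39 1.97 1.9 ]
[0.41 0.92 1.34 0.34 1.8  1.89]
[0.43 0.83 1.44 0.3  1.61 1.9 ]
[0.46 0.75 1.54 0.26 1.42 1.91]
[0.49 0.68 1.64 0.21 1.22 1.95]
[0.53 0.62 1.74 0.15 1.01 2.  ]
[0.57 0.57 1.84 0.07 0.8  2.1 ]
0.15
[0.42 1.09 1.14 0.31 2.16 1.83]
[0.43 1.02 1.21 0.28 2.02 1.82]
[0.44 0.93 1.31 0.25 1.84 1.81]
[0.46 0.84 1.41 0.22 1.65 1.81]
[0.48 0.76 1.52 0.19 1.45 1.82]
[0.5  0.68 1.63 0.15 1.24 1.84]
[0.53 0.62 1.74 0.11 1.03 1.88]
[0.56 0.57 1.85 0.05 0.8  1.95]
0.3
[0.46 1.1  1.11 0.19 2.19 1.73]
[0.47 1.03 1.19 0.17 2.05 1.72]
[0.48 0.94 1.29 0.15 1.87 1.72]
[0.48 0.85 1.4  0.13 1.67 1.72]
[0.5  0.76 1.51 0.11 1.47 1.72]
[0.51 0.68 1.63 0.09 1.26 1.73]
[0.53 0.62 1.74 0.07 1.04 1.76]
[0.55 0.57 1.86 0.03 0.8  1.8 ]
```

```bash
cat >> plan.py <<'E'
psi=.15; d=np.array([np.cos(psi),np.sin(psi),0])
carry=[([.5408,-.0325,.07],-.06),([.5408,-.0325,.08],-.06),([.535,-.0325,.088],-.06),([.52,-.0325,.09],-.06),([.50,-.032,.092],-.06),([.475,-.03,.1],-.06),([.45,-.025,.12],-.06),([.44,-.02,.145],-.03),([.435,-.005,.17],0),([.435,.02,.19],.05),([.435,.05,.2],.1),([.43,.09,.2],.18),([.43,.13,.2],.25),([.43,.17,.2],.33),([.435,.205,.2],.4),([.45,.23,.2],.45),([.46,.25,.2],.5)]
QC=solve([(g,lean(45,h)*FL) for g,h in carry],np.array([-.096,.654,2.343,3.093,.644,-1.557]))
Tl=[118,110,100,90,80,70,60,50,40,30]
def lipz(T): return .08+.06*max(0,(90-T)/60)
QP=solve([pour(T,psi,C-.025*d+[0,0,lipz(T)]) for T in Tl],np.array([.42,1.09,1.14,.31,2.16,1.83]))
def cupinfo(q,Rg=lean(45,0)*FL):
    x,Rt=fk(q,P7); G=x-Rt.apply([0,0,.019]); up=Rt.apply(Rg.inv().apply([0,0,1]))
    sn=np.sqrt(1-min(1,up[2]**2)); low=min((G-up*.055)[2]-.028*sn,(G+up*.04)[2]-.037*sn)
    return G.round(3),round(float(np.degrees(np.arccos(up[2])))),round(float(low),3)
def maxstep(Q):
    a=[fk(k,P7) for k in Q]; return max(np.degrees((x[1].inv()*y[1]).magnitude()) for x,y in zip(a,a[1:])),max(np.linalg.norm(x[0]-y[0]) for x,y in zip(a,a[1:])),np.abs(np.diff(Q,axis=0)).max(0).round(2)
E
python3 - <<'E'
from plan import *
print(maxstep([q0]+QC)); print(maxstep(QP))
for b in(7,8,9):
  Q=joint(QC[-1],QP[b],18); print(Tl[b],QP[b].round(2),maxstep([QC[-1]]+Q))
  for k in Q[::2]: print(cupinfo(k),k.round(2),fk(k,P7)[1].apply([0,0,1]).round(2))
rowsq(QC)
E
```

```text
[-0.096  0.654  2.343  3.093  0.644 -1.557] 0.06781719978943514 [-2.71340699 -1.40198966  5.09665604] 16.15
(np.float64(4.583662361456958), np.float64(0.041385676389831004), array([0.1 , 0.11, 0.05, 0.12, 0.11, 0.09]))
(np.float64(10.000000045207035), np.float64(0.010179865630539985), array([0.04, 0.1 , 0.11, 0.21, 0.2 , 0.23]))
50 [0.56 0.5  1.84 0.05 0.88 1.95] (np.float64(8.459961377293041), np.float64(0.03466090436389425), array([0.01, 0.01, 0.03, 0.17, 0.04, 0.19]))
(array([0.472, 0.275, 0.21 ]), 4, 0.153) [ 0.46  0.25  2.33  2.85  0.27 -1.29] [ 0.62  0.4  -0.68]
(array([0.484, 0.327, 0.225]), 12, 0.165) [ 0.48  0.28  2.27  2.52  0.35 -0.91] [ 0.58  0.52 -0.63]
(array([0.479, 0.376, 0.231]), 19, 0.17) [ 0.49  0.31  2.21  2.19  0.42 -0.53] [ 0.48  0.63 -0.61]
(array([0.462, 0.414, 0.228]), 26, 0.166) [ 0.5   0.34  2.16  1.86  0.49 -0.15] [ 0.35  0.7  -0.62]
(array([0.438, 0.435, 0.214]), 33, 0.152) [0.51 0.37 2.1  1.53 0.56 0.24] [ 0.19  0.71 -0.68]
(array([0.415, 0.436, 0.192]), 39, 0.131) [0.52 0.4  2.04 1.2  0.63 0.62] [ 0.04  0.66 -0.75]
(array([0.401, 0.417, 0.165]), 45, 0.1
[... 2220 characters left out ...]
33, 0.06) [ 0.63  0.41  2.05 -0.09  0.46  2.08] [ 0.2   0.1  -0.97]
[-0.2, -0.2, -0.1, 0.4, 0.1, -0.5],
[-0.2, -0.2, -0.1, 1.1, 0.1, -1.2],
[-0.2, -0.2, -0.1, 1.3, 0.1, -2.2],
[-0.2, -0.2, -0.1, 0.4, 0.2, -3.4],
[-0.2, -0.2, -0.1, -0.9, 0.3, -4.9],
[-0.2, -0.2, -0.1, -2.1, 0.2, -7.3],
[-0.2, -0.2, -0.1, -2.4, -0.2, -10.5],
[1, -0.2, -1.3, -1.4, -0.7, -13],
[2.2, -0.2, -2.5, -0, -2.2, -15.1],
[4.3, -0.2, -4.5, 1.3, -4.7, -16.7],
[6.3, -0.2, -6.5, 1.8, -7.8, -17.5],
[9.5, -0.2, -9.8, 1.3, -11.9, -18],
[12.4, -0.2, -12.6, 1.1, -16, -18.2],
[15.6, -0.2, -15.8, 0.9, -20.1, -18.4],
[18.5, -0.2, -18.7, 1.1, -23.7, -18.2],
[20.5, -0.2, -20.7, 2, -26.3, -17.2],
[22.5, -0.2, -22.7, 2.6, -28.4, -16.6],
```

>>> drive_tool --pt "0 0 0 0.4 0 -0.5 5.5" --pt "0 0 0 1.1 0.1 -1.2 5.5" --pt "0 0 0 1.3 0.1 -2.2 5.5" --pt "0 0 0 0.4 0.2 -3.4 5.5" --pt "0 0 0 -0.9 0.3 -4.9 5.5" --pt "0 0 0 -2.1 0.2 -7.3 5.5" --pt "0 0 0 -2.4 -0.2 -10 5.5" --pt "1 0 -1.3 -1.4 -0.7 -12.5 5.5" --pt "2.2 0 -2.5 0 -2.2 -15 5.5" --pt "2.2 0 -2.5 0 -2.2 -15.1 5.5"

```text
time: 17.4
position: [0.4481, -0.0042, 0.1578]
eef_rot: [0.923, 0.001, 0.385, 0.0]
contact_force: [0.2, 0.1, -2.9]
opening: 0.0679
gripper_force: 39.7
```

```bash
sed -i 's/return .08+.06\*/return .08+.12*/' plan.py
python3 - <<'E'
from plan import *
c=optics.capture("scene"); t=optics.capture("top")
for z in(0,.1): print("green",onz(t,51,250,z).round(3),onz(t,83,146,z).round(3))
print([(round(k["confidence"],2),np.round(k["position"])) for k in optics.regions_of("scene","cup")])
cv2.imwrite("pics/carry.png",cv2.resize(c["color"][60:270,130:410,::-1],(640,480)))
print(cupinfo(q0))
Q=joint(QC[-1],QP[8],18);print(maxstep(Q))
for k in Q[::3]: print(cupinfo(k))
rowsq(QC[8:])
E
```

```text
[-0.071  0.247  2.552  3.026  0.449 -1.518] 0.06787085716360852 [ 0.22241764  0.09734469 -2.87183305] 17.4
green [0.486 0.564 0.   ] [0.78  0.493 0.   ]
green [0.48  0.517 0.1  ] [0.748 0.452 0.1  ]
[(0.7, array([140., 302.])), (0.63, array([212., 276.]))]
(array([ 0.435, -0.004,  0.171]), 0, 0.116)
(np.float64(7.732714747288056), np.float64(0.032732939554582716), array([0.01, 0.01, 0.02, 0.17, 0.03, 0.2 ]))
(array([0.469, 0.275, 0.211]), 4, 0.154)
(array([0.472, 0.349, 0.235]), 15, 0.174)
(array([0.445, 0.406, 0.238]), 25, 0.177)
(array([0.409, 0.426, 0.221]), 33, 0.16)
(array([0.39 , 0.404, 0.192]), 40, 0.132)
(array([0.409, 0.351, 0.172]), 43, 0.112)
[0, -0.1, 0, 0.1, 0, -0.1],
[2.1, -0.1, -2, 1.5, -2.5, -1.5],
[4.1, -0.1, -4, 2.2, -5.6, -2.2],
[7.3, -0.1, -7.3, 1.8, -9.7, -2.6],
[10.2, -0.1, -10.1, 1.8, -13.8, -2.6],
[13.4, -0.1, -13.3, 1.8, -17.9, -2.6],
[16.3, -0.1, -16.2, 2.1, -21.5, -2.3],
[18.3, -0.1, -18.2, 3.2, -24.1, -1.2],
[20.3, -0.1, -20.2, 3.9, -26.1, -0.6],
```

View pics/carry.png

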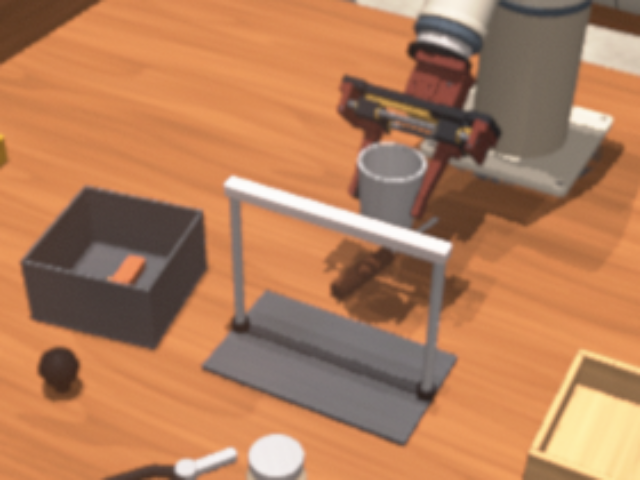

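The cup is held upright and clear of the lamp (crop about 390,185), and the bar is still in the bin. I'll carry on to the tray side.

>>> drive_tool --pt "1 0 -1 0.8 -1.2 -0.8 5.5" --pt "2.1 0 -2 1.5 -2.8 -1.5 5.5" --pt "4.1 0 -4 2.2 -5.6 -2.2 5.5" --pt "7.3 0 -7.3 1.8 -9.7 -2.6 5.5" --pt "10.2 0 -10.1 1.8 -13.8 -2.6 5.5" --pt "13.4 0 -13.3 1.8 -17.9 -2.6 5.5" --pt "16.3 0 -16.2 2.1 -21.5 -2.3 5.5" --pt "18.3 0 -18.2 3.2 -24.1 -1.2 5.5" --pt "20.3 0 -20.2 3.9 -26.1 -0.6 5.5" --pt "20.3 0 -20.2 3.9 -26.1 -0.6 5.5"

```text
time: 18.8
position: [0.4726, 0.2567, 0.1861]
eef_rot: [0.895, 0.229, 0.371, -0.094]
contact_force: [-0.4, -0.1, -2.4]
opening: 0.0673
gripper_force: 39.8
```

Run:
```python
from plan import *
print(cupinfo(q0)); Q=joint(q0,QP[8],19); print(maxstep([q0]+Q),QP[8].round(2)); rowsq(Q)
```

```text
[ 0.459  0.238  2.357  3.02   0.239 -1.482] 0.06732952684123968 [-0.35824662 -0.05946226 -2.43859149] 18.8
(array([0.461, 0.25 , 0.2  ]), 0, 0.144)
(np.float64(7.339642922705851), np.float64(0.031099328169282563), array([0.01, 0.01, 0.02, 0.16, 0.03, 0.19])) [ 0.6   0.37  1.91 -0.05  0.78  2.06]
[2.9, 2.1, 1.4, 2.1, -1.7, 0.6],
[6.2, 3.6, 2.7, 3.9, -3.7, 1],
[9.9, 4.4, 4.1, 5.4, -5.9, 1.3],
[13.7, 4.4, 5.4, 6.5, -8.1, 1.5],
[17.5, 3.5, 6.6, 7.2, -10.3, 1.6],
[21.1, 1.7, 7.8, 7.4, -12.5, 1.6],
[24.3, -0.9, 8.9, 7.2, -14.5, 1.5],
[27, -4.2, 9.9, 6.7, -16.2, 1.3],
[28.8, -8.2, 10.7, 5.8, -17.6, 1.2],
[29.8, -12.7, 11.5, 4.6, -18.5, 1],
[29.7, -17.6, 12.2, 3.3, -19, 0.9],
[28.5, -22.5, 12.9, 1.9, -19, 0.9],
[26.1, -27.2, 13.5, 0.5, -18.5, 0.9],
[22.5, -31.6, 14.1, -0.8, -17.4, 1],
[17.8, -35.3, 14.8, -1.9, -15.8, 1.2],
[12.2, -38.2, 15.6, -2.6, -13.8, 1.5],
[5.8, -39.9, 16.4, -2.9, -11.4, 1.8],
[-1.2, -40.4, 17.4, -2.7, -8.6, 2.2],
[-8.6, -39.6, 18.6, -1.9, -5.6, 2.6],
```

>>> drive_tool --pt "2.9 2.1 1.4 2.1 -1.7 0.6 5.5" --pt "6.2 3.6 2.7 3.9 -3.7 1 5.5" --pt "9.9 4.4 4.1 5.4 -5.9 1.3 5.5" --pt "13.7 4.4 5.4 6.5 -8.1 1.5 5.5" --pt "17.5 3.5 6.6 7.2 -10.3 1.6 5.5" --pt "21.1 1.7 7.8 7.4 -12.5 1.6 5.5" --pt "24.3 -0.9 8.9 7.2 -14.5 1.5 5.5" --pt "27 -4.2 9.9 6.7 -16.2 1.3 5.5" --pt "28.8 -8.2 10.7 5.8 -17.6 1.2 5.5" --pt "29.8 -12.7 11.5 4.6 -18.5 1 5.5" --pt "29.7 -17.6 12.2 3.3 -19 0.9 5.5" --pt "28.5 -22.5 12.9 1.9 -19 0.9 5.5" --pt "26.1 -27.2 13.5 0.5 -18.5 0.9 5.5" --pt "22.5 -31.6 14.1 -0.8 -17.4 1 5.5" --pt "17.8 -35.3 14.8 -1.9 -15.8 1.2 5.5" --pt "12.2 -38.2 15.6 -2.6 -13.8 1.5 5.5" --pt "5.8 -39.9 16.4 -2.9 -11.4 1.8 5.5" --pt "-1.2 -40.4 17.4 -2.7 -8.6 2.2 5.5" --pt "-8.6 -39.6 18.6 -1.9 -5.6 2.6 5.5" --pt "-8.6 -39.6 18.6 -1.9 -5.6 2.6 5.5"

```text
time: 21.3
position: [0.4484, 0.3074, 0.1547]
eef_rot: [0.996, 0.075, 0.042, -0.004]
contact_force: [-1.3, 0.1, -2.6]
opening: 0.0677
gripper_force: 39.6
```

Run:
```python
from plan import *
print(cupinfo(q0))
c=optics.capture("scene")
cv2.imwrite("pics/swing.png",cv2.resize(c["color"][90:300,232:512,::-1],(640,480)))
Ts=[48,56,64,72,80,86,91,96,100,103,106,109,112,115,118]
Q=solve([pour(T,psi,C-.025*d+[0,0,lipz(T)]) for T in Ts],QP[8]); print(maxstep([q0]+Q))
rowsq(Q)
for k in Q[::3]: print(cupinfo(k),k.round(2))
```

```text
[ 0.599  0.368  1.912 -0.05   0.786  2.054] 0.06769160706961835 [-1.31685812  0.09570517 -2.55507639] 21.3
(array([0.447, 0.307, 0.174]), 40, 0.114)
(np.float64(8.000000000001348), np.float64(0.009230043102767645), array([0.03, 0.08, 0.08, 0.08, 0.14, 0.08]))
[-0.1, -7.8, 0, -0.2, -0, 0.9],
[-0.1, -15.8, 0, -0.5, -0, 1.7],
[-0.1, -23.8, 0.1, -0.6, -0, 2.4],
[-0.1, -31.8, 0.1, -0.7, -0, 3.2],
[-0.1, -39.8, 0.1, -0.6, 0, 4],
[-0.1, -45.8, 0.1, -0.5, 0, 4.7],
[-0.1, -50.8, 0.1, -0.3, 0, 5],
[-0.1, -55.8, 0.1, -0, 0, 4.6],
[-0.1, -59.8, 0.1, 0.2, 0, 4.2],
[-0.1, -62.8, 0.1, 0.4, 0, 4],
[-0.1, -65.8, 0.1, 0.6, 0, 3.8],
[-0.1, -68.8, 0.1, 0.8, 0, 3.6],
[-0.1, -71.8, 0.1, 1.1, 0, 3.4],
[-0.1, -74.8, 0.1, 1.3, 0, 3.2],
[-0.1, -77.8, 0.1, 1.5, 0, 3],
(array([0.447, 0.308, 0.165]), 48, 0.107) [0.57 0.43 1.84 0.03 0.92 1.97]
(array([0.452, 0.308, 0.139]), 72, 0.095) [0.49 0.65 1.6  0.16 1.34 1.84]
(array([0.462, 0.31 , 0.118]), 91, 0.08) [0.46 0.85 1.4  0.22 1.67 1.81]
(array([0.471, 0.311, 0.125]), 103, 0.08) [0.44 0.95 1.28 0.26 1.89 1.81]
(array([0.478, 0.312, 0.129]), 112, 0.08) [0.43 1.03 1.19 0.29 2.05 1.82]
```

View pics/swing.png

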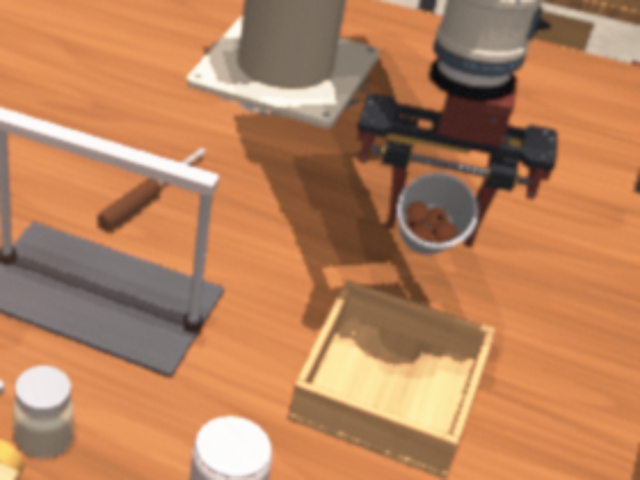

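The cup is tipped 40° towards the tray with all the beads visible inside (crop about 432,222), and the tray is empty. Next: a slow pour.

>>> drive_tool --pt "0 -7.8 0 -0.2 0 0.9 5.5" --pt "0 -15.8 0 -0.5 0 1.7 5.5" --pt "0 -23.8 0 -0.6 0 2.4 5.5" --pt "0 -31.8 0 -0.7 0 3.2 5.5" --pt "0 -39.8 0 -0.6 0 4 5.5" --pt "0 -45.8 0 -0.5 0 4.7 5.5" --pt "0 -50.8 0 -0.3 0 5 5.5" --pt "0 -53 0 -0.2 0 4.8 5.5" --pt "0 -55 0 0 0 4.7 5.5" --pt "0 -57 0 0.1 0 4.5 5.5" --pt "0 -59 0 0.2 0 4.3 5.5" --pt "0 -60.5 0 0.3 0 4.2 5.5" --pt "0 -62 0 0.4 0 4.1 5.5" --pt "0 -63.5 0 0.4 0 4 5.5" --pt "0 -65 0 0.5 0 3.9 5.5" --pt "0 -66.5 0 0.6 0 3.8 5.5" --pt "0 -68 0 0.8 0 3.7 5.5" --pt "0 -69.5 0 0.9 0 3.6 5.5" --pt "0 -71 0 1 0 3.5 5.5" --pt "0 -72.5 0 1.1 0 3.4 5.5"

```text
time: 23.85
position: [0.4635, 0.3101, 0.1231]
eef_rot: [0.829, 0.062, -0.554, 0.041]
contact_force: [-0.1, -0.7, -0.8]
opening: 0.0675
gripper_force: 39.5
```

Run:
```python
from plan import *
print(cupinfo(q0))
Q=solve([pour(T,psi,C-.025*d+[0,0,.08]) for T in(116,120,124)],q0); rowsq(Q)
for n in("scene","top"):
    optics.capture(n); print(n,[(round(k["confidence"],2),np.round(k["position"]).astype(int).tolist()) for k in optics.regions_of(n,"bead0")])
```

```text
[0.427 1.042 1.178 0.292 2.067 1.821] 0.06746946682190202 [-0.14154539 -0.65899458 -0.80832203] 23.85
(array([0.481, 0.313, 0.13 ]), 113, 0.081)
[-0.1, -3.5, 0.1, -0.1, 0, -0.1],
[-0, -7.5, 0.1, -0.2, 0, -0.5],
[-0, -11.5, 0.1, -0.3, 0, -0.9],
scene []
top []
```

>>> drive_tool --pt "0 -4 0 -0.1 0 -0.1 5.5" --pt "0 -8 0 -0.2 0 -0.5 5.5" --pt "0 -10 0 -0.3 0 -0.8 5.5" --pt "0 -10 0 -0.3 0 -0.8 5.5" --pt "0 -10 0 -0.3 0 -0.8 5.5"

```text
time: 24.68
position: [0.4696, 0.3111, 0.1292]
eef_rot: [0.778, 0.059, -0.623, 0.046]
contact_force: [1.2, -0.0, -0.4]
opening: 0.0679
gripper_force: 39.5
```

Run:
```python
from plan import *
c=optics.capture("scene");print([(round(k["confidence"],2),np.round(k["position"]).astype(int).tolist()) for k in optics.regions_of("scene","bead0")])
cv2.imwrite("pics/poured.png",cv2.resize(c["color"][90:300,232:512,::-1],(640,480)))
# back: reverse pour to 40, swing back
Ts=[116,108,100,92,84,76,68,60,52,46,40]
Q=solve([pour(T,psi,C-.025*d+[0,0,lipz(T)]) for T in Ts],q0); print(maxstep([q0]+Q)); rowsq(Q)
```

```text
[0.42  1.129 1.096 0.337 2.231 1.841] 0.06794632311761838 [ 1.20354558 -0.02025463 -0.43081791] 24.675
[]
(np.float64(8.000000145914031), np.float64(0.008317649647332118), array([0.03, 0.09, 0.08, 0.06, 0.15, 0.07]))
[-0, 6.4, 0.1, 0.3, 0, 0.7],
[-0, 14.4, 0.1, 0.8, 0, 1.4],
[-0.1, 22.4, 0.1, 1.3, 0, 2],
[-0.1, 30.4, 0.1, 1.9, 0, 2.5],
[-0.1, 38.4, 0.1, 1.4, 0, 2.7],
[-0.1, 46.4, 0.1, 0.6, 0, 2.7],
[-0.1, 54.4, 0, -0.2, 0, 2.7],
[-0.1, 62.4, 0, -1, 0, 2.5],
[-0.1, 70.4, 0, -1.7, 0, 2.1],
[-0.1, 76.4, 0, -2.3, 0, 1.8],
[-0.1, 82.4, 0, -2.9, 0, 1.4],
```

View pics/poured.png

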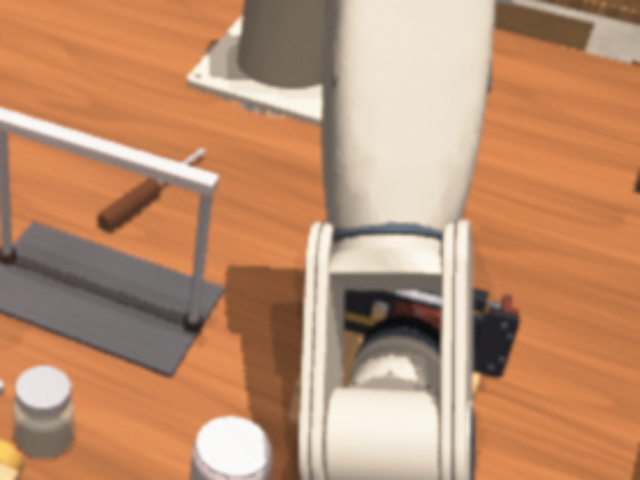

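The arm hides the tray in this view. The wrist force dropped by the weight of six beads, so I'll tip the cup back.

>>> drive_tool --pt "0 6.4 0 0.3 0 0.7 5.5" --pt "0 14.4 0 0.8 0 1.4 5.5" --pt "0 22.4 0 1.3 0 2 5.5" --pt "0 30.4 0 1.9 0 2.5 5.5" --pt "0 38.4 0 1.4 0 2.7 5.5" --pt "0 46.4 0 0.6 0 2.7 5.5" --pt "0 54.4 0 -0.2 0 2.7 5.5" --pt "0 62.4 0 -1 0 2.5 5.5" --pt "0 70.4 0 -1.7 0 2.1 5.5" --pt "0 76.4 0 -2.3 0 1.8 5.5" --pt "0 82.4 0 -2.9 0 1.4 5.5" --pt "0 82.4 0 -2.9 0 1.4 5.5"

```text
time: 26.28
position: [0.4484, 0.3078, 0.1552]
eef_rot: [0.996, 0.075, 0.043, -0.004]
contact_force: [0.1, 0.1, -1.4]
opening: 0.0676
gripper_force: 39.6
```

Run:
```python
from plan import *
c=optics.capture("scene"); b=optics.regions_of("scene","bead0"); t=optics.capture("top"); b2=optics.regions_of("top","bead0")
for bb in(b,b2): print([(round(k["confidence"],2),np.round(k["position"]).astype(int).tolist()) for k in bb])
cv2.imwrite("pics/after.png",np.hstack([cv2.resize(c["color"][150:310,330:470,::-1],(400,457)),cv2.resize(t["color"][180:290,90:186,::-1],(400,457))]))
print(cupinfo(q0)); Q=joint(q0,QC[-1],19); print(maxstep([q0]+Q)); rowsq(Q)
```

```text
[ 0.6    0.367  1.913 -0.051  0.784  2.055] 0.06761101617923425 [ 0.0727311   0.12574309 -1.42653601] 26.275
[(0.52, [274, 426]), (0.48, [173, 182]), (0.35, [184, 420])]
[(0.63, [206, 143]), (0.61, [210, 130]), (0.51, [213, 144]), (0.5, [236, 116]), (0.37, [208, 116])]
(array([0.447, 0.308, 0.174]), 40, 0.114)
(np.float64(7.3444614417730225), np.float64(0.03110447868970737), array([0.01, 0.01, 0.02, 0.16, 0.03, 0.19]))
[6.2, -1.7, -3.7, -2, -2.5, -0],
[12.3, -2.2, -6.9, -3.3, -5, -0.2],
[18.2, -1.5, -9.7, -4.1, -7.3, -0.8],
[23.6, 0.3, -12.1, -4.4, -9.3, -1.5],
[28.4, 3.1, -14.1, -4.3, -11, -2.4],
[32.3, 6.8, -15.7, -3.8, -12.3, -3.3],
[35.3, 11, -16.9, -3, -13.1, -4.3],
[37.2, 15.6, -17.7, -1.9, -13.5, -5.1],
[38.1, 20.4, -18.2, -0.7, -13.4, -5.9],
[37.9, 25.2, -18.4, 0.5, -12.8, -6.5],
[36.6, 29.6, -18.5, 1.7, -11.8, -6.9],
[34.5, 33.6, -18.4, 2.8, -10.3, -7.1],
[31.6, 36.9, -18.2, 3.6, -8.5, -7.1],
[28.1, 39.5, -18, 4.2, -6.4, -6.9],
[24.2, 41.2, -17.9, 4.5, -4.1, -6.4],
[20.1, 42, -17.9, 4.3, -1.7, -5.8],
[16.1, 42, -18, 3.8, 0.7, -5],
[12.1, 41.2, -18.2, 2.9, 3.1, -4.1],
[8.6, 39.7, -18.6, 1.6, 5.4, -3.1],
```

View pics/after.png

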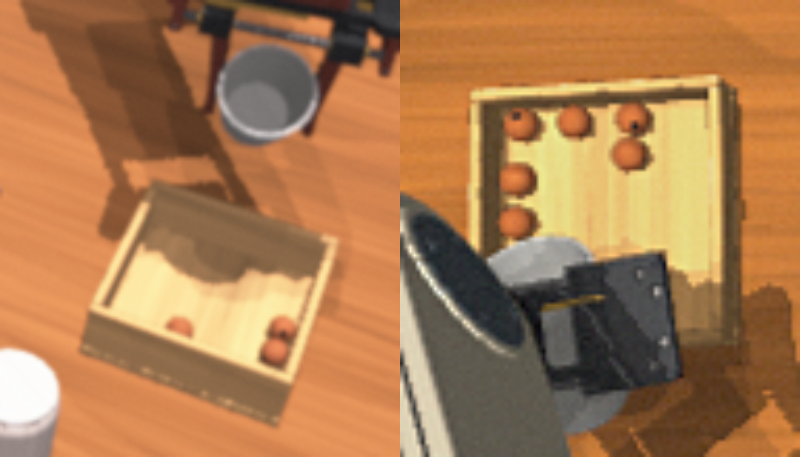

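All six beads are in the tray (right crop) and the cup is empty (left crop 268,100). Now I'll swing back to upright.

>>> drive_tool --pt "6.2 -1.7 -3.7 -2 -2.5 0 5.5" --pt "12.3 -2.2 -6.9 -3.3 -5 -0.2 5.5" --pt "18.2 -1.5 -9.7 -4.1 -7.3 -0.8 5.5" --pt "23.6 0.3 -12.1 -4.4 -9.3 -1.5 5.5" --pt "28.4 3.1 -14.1 -4.3 -11 -2.4 5.5" --pt "32.3 6.8 -15.7 -3.8 -12.3 -3.3 5.5" --pt "35.3 11 -16.9 -3 -13.1 -4.3 5.5" --pt "37.2 15.6 -17.7 -1.9 -13.5 -5.1 5.5" --pt "38.1 20.4 -18.2 -0.7 -13.4 -5.9 5.5" --pt "37.9 25.2 -18.4 0.5 -12.8 -6.5 5.5" --pt "36.6 29.6 -18.5 1.7 -11.8 -6.9 5.5" --pt "34.5 33.6 -18.4 2.8 -10.3 -7.1 5.5" --pt "31.6 36.9 -18.2 3.6 -8.5 -7.1 5.5" --pt "28.1 39.5 -18 4.2 -6.4 -6.9 5.5" --pt "24.2 41.2 -17.9 4.5 -4.1 -6.4 5.5" --pt "20.1 42 -17.9 4.3 -1.7 -5.8 5.5" --pt "16.1 42 -18 3.8 0.7 -5 5.5" --pt "12.1 41.2 -18.2 2.9 3.1 -4.1 5.5" --pt "8.6 39.7 -18.6 1.6 5.4 -3.1 5.5" --pt "8.6 39.7 -18.6 1.6 5.4 -3.1 5.5"

```text
time: 28.98
position: [0.4712, 0.256, 0.1858]
eef_rot: [0.895, 0.228, 0.371, -0.095]
contact_force: [-0.1, -0.6, -2.1]
opening: 0.0678
gripper_force: 39.7
```

Run:
```python
from plan import *
print(cupinfo(q0)); 
back=list(reversed(carry[5:-1])); Q=solve([(g,lean(45,h)*FL) for g,h in back],q0); print(maxstep([q0]+Q)); rowsq(Q)
```

```text
[ 0.459  0.238  2.361  3.025  0.244 -1.485] 0.067770998965553 [-0.10331627 -0.60091425 -2.113749  ] 28.975
(array([0.459, 0.25 , 0.199]), 0, 0.144)
(np.float64(4.583662368121437), np.float64(0.04138567650881392), array([0.1 , 0.11, 0.05, 0.11, 0.11, 0.08]))
[-2, -0, 1.9, -1.2, 1.3, -1.3],
[-4, -0, 4, -3, 2.9, -3.1],
[-6.9, -0, 6.8, -4.5, 5.8, -4.6],
[-10.1, -0, 10, -5.8, 9.4, -6],
[-12.9, -0, 12.9, -7.2, 13, -7.3],
[-16.2, -0, 16.1, -8.3, 16.9, -8.4],
[-18.2, -0, 18.1, -10, 19.6, -8.7],
[-20.2, -0, 20.2, -12.3, 21.8, -8.2],
[-21.4, -0, 21.4, -14.3, 23.4, -6.6],
[-22.7, -0, 22.6, -15.6, 24.4, -4.4],
[-22.7, -0, 22.6, -15.6, 26, -1.6],
```

>>> drive_tool --pt "-2 0 1.9 -1.2 1.3 -1.3 5.5" --pt "-4 0 4 -3 2.9 -3.1 5.5" --pt "-6.9 0 6.8 -4.5 5.8 -4.6 5.5" --pt "-10.1 0 10 -5.8 9.4 -6 5.5" --pt "-12.9 0 12.9 -7.2 13 -7.3 5.5" --pt "-16.2 0 16.1 -8.3 16.9 -8.4 5.5" --pt "-18.2 0 18.1 -10 19.6 -8.7 5.5" --pt "-20.2 0 20.2 -12.3 21.8 -8.2 5.5" --pt "-21.4 0 21.4 -14.3 23.4 -6.6 5.5" --pt "-22.7 0 22.6 -15.6 24.4 -4.4 5.5" --pt "-22.7 0 22.6 -15.6 26 -1.6 5.5" --pt "-22.7 0 22.6 -15.6 26 -1.6 5.5"

```text
time: 30.48
position: [0.4916, -0.0298, 0.0863]
eef_rot: [0.923, -0.027, 0.384, 0.011]
contact_force: [-0.6, -0.7, -1.0]
opening: 0.0677
gripper_force: 39.7
```

Run:
```python
from plan import *
from fit import *
print(cupinfo(q0))
c=optics.capture("scene"); k=optics.regions_of("scene","cup")[0]; m=k["mask"]; print(k["confidence"],m.sum())
G=pose()[0]-pose()[1].apply([0,0,.019])
# upright cup height vs the grasp: fit z with xy at G, occluders ignored
hand=render(c,[np.zeros((1,3))],[9,9,0,0])
for dz in(-.062,-.058,-.055,-.05,-.045):
    r=render(c,MODEL["cup"],[G[0],G[1],G[2]+dz,0]); print(dz,np.abs(r-m).sum().round(),(m&(r<.5)).sum(),((r>.5)&~m).sum())
tg=[([.50,-.031,.095],-.06),([.52,-.032,.09],-.06),([.532,-.0325,.086],-.06),([.54,-.0325,.08],-.06),([.5408,-.0325,.072],-.06),([.5408,-.0325,.067],-.06),([.5408,-.0325,.0635],-.06)]
rows(*[(tcp(g,lean(45,h)*FL),lean(45,h)*FL) for g,h in tg])
```

```text
[-0.107  0.54   2.478  3.085  0.665 -1.559] 0.06773552841163799 [-0.58892526 -0.74697878 -1.01468014] 30.475
(array([ 0.478, -0.029,  0.1  ]), 0, 0.044)
0.84 666
-0.062 417.0 17 401
-0.058 427.0 20 406
-0.055 444.0 26 416
-0.05 512.0 55 456
-0.045 579.0 86 490
[-0.1  -0.1   0.    1.32  0.08  2.13]
[-0.1  -0.1   0.    2.38  0.06  3.9 ]
[-0.1  -0.1   0.    2.94  0.04  5.03]
[-0.1  -0.1   0.    3.08 -0.01  6.02]
[-0.1  -0.1   0.    2.57 -0.01  6.64]
[-0.1  -0.1   0.    2.22 -0.01  7.  ]
[-0.1  -0.1   0.    1.97 -0.01  7.24]
```

>>> drive_tool --pt "0 0 0 1.3 0.1 2.1 5.5" --pt "0 0 0 2.4 0.1 3.9 5.5" --pt "0 0 0 2.9 0 5 5.5" --pt "0 0 0 3.1 0 6 5.5" --pt "0 0 0 2.6 0 6.6 5.5" --pt "0 0 0 2.3 0 6.9 5.5" --pt "0 0 0 2.15 0 7.05 5.5" --pt "0 0 0 2.15 0 7.05 5.5"

```text
time: 31.58
position: [0.5536, -0.0337, 0.0523]
eef_rot: [0.923, -0.027, 0.383, 0.011]
contact_force: [0.3, 0.9, -1.0]
opening: 0.0676
gripper_force: 39.7
```

Run:
```python
from plan import *
g=np.array([.5408,-.0325,0]);R_=lean(45,-.06)*FL
rows(*[(tcp(g+[0,0,z],R_),R_) for z in(.0645,.0635,.0625,.0615)]); print(pose()[0]-pose()[1].apply([0,0,.019]))
```

```text
[-0.097  0.646  2.345  3.097  0.635 -1.562] 0.06761220530338553 [ 0.3117144   0.88709954 -0.98458802] 31.575
[-0.   -0.    0.   -0.04 -0.05  0.13]
[-0.   -0.    0.   -0.11 -0.05  0.2 ]
[-0.   -0.    0.   -0.18 -0.05  0.27]
[-0.   -0.    0.   -0.25 -0.05  0.34]
[ 0.54014725 -0.03293213  0.06567641]
```

>>> drive_tool --pt "0 0 0 -0.05 -0.05 0.07 5.5" --pt "0 0 0 -0.1 -0.05 0.12 5.5" --pt "0 0 0 -0.15 -0.05 0.17 5.5" --pt "0 0 0 -0.15 -0.05 0.17 5.5"

```text
time: 32.08
position: [0.5542, -0.0333, 0.0504]
eef_rot: [0.923, -0.027, 0.383, 0.012]
contact_force: [0.4, -0.2, -0.3]
opening: 0.0673
gripper_force: 39.7
```

>>> drive_tool --pt "0 0 0 -0.07 0 0.07 5.5" --pt "0 0 0 -0.07 0 0.07 5.5"

```text
time: 32.33
position: [0.5548, -0.0334, 0.0502]
eef_rot: [0.923, -0.027, 0.384, 0.012]
contact_force: [-1.8, -1.5, 4.6]
opening: 0.0678
gripper_force: 39.4
```

Contact felt (4.6 N up). I'll release and back out.

>>> drive_tool --pt "0 0 0 0 0 0 7.2" --pt "0 0 0 0 0 0 7.8" --pt "0 0 0 0 0 0 8.78" --pt "0 0 0 0 0 0 8.78" --pt "0 0 0 0 0 0 8.78" --pt "0 0 0 0 0 -1.5 8.78" --pt "0 0 0 0 0 -4 8.78" --pt "0 0 0 0 0 -7 8.78" --pt "0 0 0 0 0 -10 8.78" --pt "0 0 0 0 0 -13 8.78" --pt "0 0 0 0 0 -13.5 8.78"

```text
time: 33.7
position: [0.4573, -0.0275, 0.146]
eef_rot: [0.923, -0.027, 0.384, 0.012]
contact_force: [0.4, 0.0, -1.0]
opening: 0.0877
gripper_force: 0.0
```

Run:
```python
from fit import *
c=optics.capture("scene"); t=optics.capture("top")
print(status.state()["time"],np.round(status.state()["contact_force"],1))
optics.regions_of("scene","cup"); k=optics.regions_of("scene","cup")[0]; print(k["confidence"],fit("cup",[(c,k["mask"])],[.54,-.033,.008,0],(0,1)))
print([(round(b["confidence"],2),np.round(b["position"]).astype(int).tolist()) for b in optics.regions_of("top","bead0")])
cv2.imwrite("pics/end.png",np.hstack([cv2.resize(c["color"][120:310,130:460,::-1],(480,276*480//480)),cv2.resize(t["color"][180:290,90:186,::-1],(240,276))]))
```

```text
33.8 [-0.4  0.8  0. ]
0.58 (array([ 0.54295418, -0.03221005,  0.008     ,  0.        ]), np.float64(0.035375355415235774))
[(0.58, [223, 116]), (0.54, [208, 115]), (0.42, [206, 142]), (0.4, [216, 148]), (0.39, [210, 131])]
```

View pics/end.png

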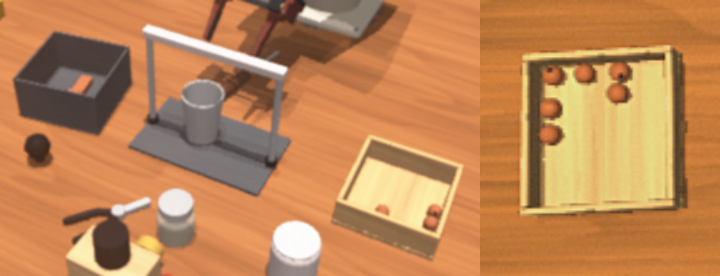

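The picture shows the cup upright on the plate (205,112), six beads in the tray, the bar in the bin and the bystanders untouched.

```bash
python3 -c "
from cell import order
print(order.hand_in())"
```

```text
the job is handed in; nothing more can be done
None
```

The job is done and handed in at about 34 s of the 72 s limit: the copper bar is in the scrap bin, all six beads are in the tray, the empty cup stands upright on the lamp plate, and the last picture shows the jar, tin, pliers and knob where they were.

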